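# Hold the front board of a plaster mould box for the wing nuts

## Task

Use the scraper block to sweep the four plaster chips off the mould box's baseboard, then stand it upright on the table, clear of the baseboard. Set the loose front board upright on the baseboard, its slots over the two studs, between gaskets and wing nuts. Push it squarely against both gaskets with about 12 N in all, so that they go in about half way and never flat, and finish while still holding it pushed so that I can tighten the nuts; leave cup and jar where they are.

Things in the scene. Friction and masses are not known exactly. Their poses are not given: they have to be found in the camera images.
- mould_frame: Open mould box, fixed. Origin on the table below the middle of the plane of its rails' front ends; x into the box, y left, z up. Plywood baseboard x -72 to 172, |y| to 115 mm, top 18 mm above the table. Two side rails on it, |y| 55 to 85, x 0 to 150, and a back board at x 150, tops 90 mm above the table. The front is open, 110 mm clear between the rails.
- stud_left (a point): Root of the left steel stud, at frame x 0, y 76 mm, 56 mm above the table. The stud, 8 mm thick, sticks out level towards frame -x for 60 mm. The hub face of its wing nut is 40 mm out; the nut (it does not move) is 32 mm wide over the wings and reaches 70 mm above the table.
- stud_right (a point): The same for the right stud, at frame y -76 mm.
- seat (a point): Where the underside centre of the front board stands when it is well pressed: frame x -13, y 0, on top of the baseboard (18 mm above the table).
- gasket_left (a joint): How far the left rubber gasket is pushed in, m: 0 free, 0.004 half, 0.008 flat. Black upright strip, 10 mm wide, centred at frame y 61 mm, 20 to 88 mm above the table, standing 8 mm out of the rail's front end (free face at x -8). Springs back with 1500 N/m: 6 N at half.
- gasket_right (a joint): The same for the right gasket, centred at frame y -61 mm.
- front_board: Loose plywood board, 18 mm thick (its x), 200 wide (y), 85 high (z), about 0.25 kg, both faces and both ends alike. Origin in the middle of its underside. Two slots open at the foot, 16 mm wide, 48 high, centred at y -76 and 76 mm. Starts upright on the table, left or right of the box; the scraper block is on the other side.
- scraper_block: Dark wooden block, 90 mm wide (its y), 60 high (z); upper 38 mm is 20 mm thick (x), the working edge below 14 mm. About 0.13 kg. Origin in the middle of its underside. Starts standing on its edge on the table, left or right of the box.
- model_cup: Small green cup, 66 mm across, 57 high, loose, on the baseboard near the back of the box, about frame x 113 mm. Origin at its underside centre. To be left alone.
- glaze_jar: Black-capped jar, 48 mm across, 68 high, loose on the table, to the right beyond the box. Origin at its underside centre. To be left alone.
- chip_1: One of four loose white plaster chips, about 20 mm across and 9 mm high, on the baseboard in the open front of the box (within 35 mm of the frame's x axis, x = -55 to +5 mm). Origin at its underside centre.
- chip_2: One of four loose white plaster chips, about 20 mm across and 9 mm high, on the baseboard in the open front of the box (within 35 mm of the frame's x axis, x = -55 to +5 mm). Origin at its underside centre.
- chip_3: One of four loose white plaster chips, about 20 mm across and 9 mm high, on the baseboard in the open front of the box (within 35 mm of the frame's x axis, x = -55 to +5 mm). Origin at its underside centre.
- chip_4: One of four loose white plaster chips, about 20 mm across and 9 mm high, on the baseboard in the open front of the box (within 35 mm of the frame's x axis, x = -55 to +5 mm). Origin at its underside centre.
Not all that is in view belongs to the job. There is more than one size of the scraper_block; the one meant has the size given above.

How it is judged:
By the outcome, as a careful person would: the job done as asked, in the order asked, and still so for the second after the job is handed in, while the arm keeps its last pose, push and grip.
It also fails if it takes over 72 s, if anything falls off the work surface, if the arm or the gripper's body presses on something with over 40 N, if the wrist force passes 120 N, or if a joint passes its speed limit or range.

## Robot

A 6-joint arm with a two-finger parallel gripper is mounted at the origin on the work surface; the furniture and walls round the work are solid. World frame = base frame: x ahead of the robot, y to its left, z up, the work surface at z = 0. Lengths are in m, angles in rad, forces in N, time in s.
With the tool pointing down it reaches from about 0.25 to 0.8 m from the base axis. Payload 8.5 kg.
Tool frame: the origin (TCP) lies at the very end of the fingers, on their centre line; the grasp point (between the pads) lies 19 mm behind it (grip_point_offset is the distance from the TCP to the grasp point, in m); z points along the fingers, y is the direction in which the jaws open and shut (so a half turn about z gives the same grasp; the last joint's range is limited). The gripper opens to 85 mm and grips with 20 to 120 N. Pads are 22 mm wide; open, the fingers measure 114 mm over their backs; the gripper's body (76 mm by 85 mm) begins 54 mm behind the grasp point. The pads swing forward as they close: fully open they stand 13 mm farther back than shut.
Start: joints at [-1.193, 0.238, -0.013, 1.319, 0, 1.571], TCP at [0.194, -0.488, 0.231] pointing down, gripper open.
Joint ranges: [-2.66, 2.66], [-1.03, 1.9], [-1.14, 1.46], [-1.82, 2.27], [-1.45, 1.34], [-3.14, 3.14]. Speed limits (rad/s): [2.22, 2.22, 2.79, 3.14, 3.14, 3.14].

## Interface

Orientations are given as a unit quaternion [x, y, z, w].
In Python, from bench import get_obs, grab_frame, hand_in, grip_point_offset gives the robot as it stands.
- The arm moves only by the shell command python3 -m pendant 'ROWS' [FORCE]. ROWS is JSON, a list of rows, each a list of 7 numbers: the turn, a rotation vector about the tool's x, y, z each as a share of pi rad, from -1 to 1, then the shift along the tool's x, y, z each as a share of 150 mm, from -1 to 1, then the opening, from -1 (shut) to 1 (fully open). In form: [[ax, ay, az, dx, dy, dz, hand], ...]. A call has 1 to 10 rows; each row is the pose to reach, as a shift and turn from the pose commanded when the call began, along the tool's axes at that moment, turning the shorter way round; what a row does not reach only later rows make up. A row lasts 1/10 s, in which the tool goes at most 50 mm and 8.59 degrees, less where a joint would pass 70% of its speed; a pose out of reach is approached as far as the arm can. A call with a number of a shift or a turn outside -1 to 1 is refused whole. A call with a gripper value outside its range is refused whole. The fingers move at their own pace and stop on an object; FORCE is the grip in N (left out, the last holds). Time passes only in rows, so rows that repeat a pose let the fingers close. It gives the time, the measured TCP pose, the force and the opening at its end, in the units of the state.
- get_obs(): the state, without advancing time (a new reading comes with each control period).
- grab_frame(name): name is "scene" or "side" or "wrist"; returns a dict with "img" (384x512x3 uint8, red, green, blue), "depth" (384x512 float32, m along the optical axis (not along the pixel's ray), 0 where there is no reading), "intrinsics" (3x3 intrinsics, pixels), "dist" ([k1, k2, p1, p2, k3] as OpenCV has them; the pictures are not rectified), "extrinsics" (4x4, takes a point from world to camera coordinates); the wrist camera has in their place "T_tool_cam" (4x4, takes a point from camera to tool coordinates, whose origin is the TCP and whose axes are the flange's). Camera axes: x right, y up, looking along -z (the intrinsics and any distortion apply to the point x, -y, -z); pixel columns grow to the right and rows downward; lengths in m; the calibration is good to about 2 mm. A picture is of the moment at which its call begins: read the wrist's pose just before it.
- hand_in(): hands the job in, once; it reports no verdict.
The state is a dict: "time": time; "joints": joint angles; "joint_velocities": joint speeds; "tau": joint torques, N m; "ee_pos": TCP position; "tcp_rot": TCP orientation; "ft_force": force on the tool from outside, world axes, zero at the start; "torque": the same for the moment, N m; "width": finger opening in m.
Only numpy, scipy, OpenCV 4.12 (cv2) and the standard library are available. Lean on these libraries where they do the work, as an engineer would, in place of code of your own. Each camera call takes 0.05 s, during which the arm holds its last target.

## Working session

There is one attempt and no reset: what is moved stays moved. The work goes in short steps, Python scripts to look and compute and a shell command to move; the robot and the scene stay as the last step left them, time stands still between calls to the robot, and variables do not carry over. Pictures are saved under pics/ and viewed, and the job is handed in when it is done.

```bash
ls; mkdir -p pics; python3 - <<'E'
from bench import *
import bench,cv2
print(grip_point_offset, get_obs())
for n in ["scene","side","wrist"]:
    f=grab_frame(n); cv2.imwrite(f"pics/{n}0.png",f["img"][:,:,::-1])
    print(n,f["intrinsics"].tolist(),f["dist"],(f.get("extrinsics") if n!="wrist" else f["T_tool_cam"]).tolist() )
    import pickle; pickle.dump(f,open(f"pics/{n}0.pkl","wb"))
E
```

```text
pics
0.0187 {'time': 0.0, 'joints': array([-1.19299888e+00,  2.38745485e-01, -1.42671413e-02,  1.31917995e+00,
       -7.43249653e-06,  1.57079019e+00]), 'joint_velocities': array([-0.00068669,  0.00133776, -0.00076662,  0.00191371, -0.00089354,
       -0.00053882]), 'tau': array([-9.97453094e-05, -5.38778150e+01,  3.46440446e+01,  1.84816372e-02,
       -2.67077612e-04, -7.04589837e-06]), 'ee_pos': array([ 0.19350373, -0.4875918 ,  0.23069111]), 'tcp_rot': array([ 9.82210810e-01,  1.87780291e-01, -1.34739757e-04, -6.85007376e-04]), 'ft_force': array([ 0.12221586, -0.05374374, -0.15021205]), 'torque': array([ 0.0203406 ,  0.02906323, -0.01807752]), 'width': 0.08541184197943696}
scene [[417.2249160448865, 0.0, 258.56523036903184], [0.0, 417.2249160448865, 189.8535550184262], [0.0, 0.0, 1.0]] [-0.03004731  0.          0.          0.          0.        ] [[-0.6931114251267209, -0.7207691463075235, 0.00940160039195831, 0.32232263589284854], [0.5269698655831698, -0.4977632662364099, 0.6888646394996022, -0.36638942236159383], [-0.49183260681461766, 0.48241431209779095, 0.7248290269830208, 
[... 261 characters left out ...]
 0.0010056906672862096, -0.5330649788315093], [0.19436626106539437, 0.6255534701442076, 0.755582300315458, -0.09093306184022149], [-0.22566077652684885, -0.7210983552200189, 0.6550529566655529, -1.3295444408278951], [0.0, 0.0, 0.0, 1.0]]
wrist [[285.9057888721068, 0.0, 257.78372950007855], [0.0, 285.9057888721068, 195.51602367980124], [0.0, 0.0, 1.0]] [-0.0084819  0.         0.         0.         0.       ] [[-0.0009734823827909422, 0.9653909382235152, 0.26080526974731827, 0.06535402803322934], [0.9999993279529962, 0.0007755820776877158, 0.0008617226911647038, 0.0002548278556500083], [0.0006296233843294336, 0.2608059333457769, -0.9653910444509166, -0.14263987159564825], [0.0, 0.0, 0.0, 1.0]]
```

View pics/scene0.png

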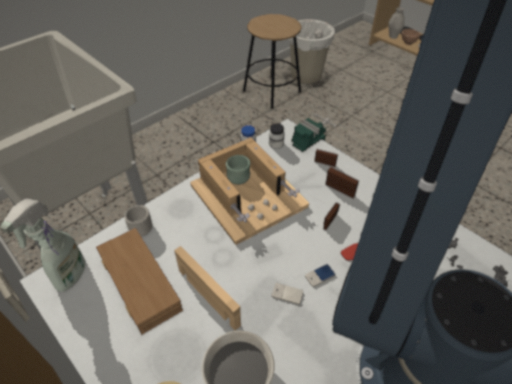

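View pics/side0.png

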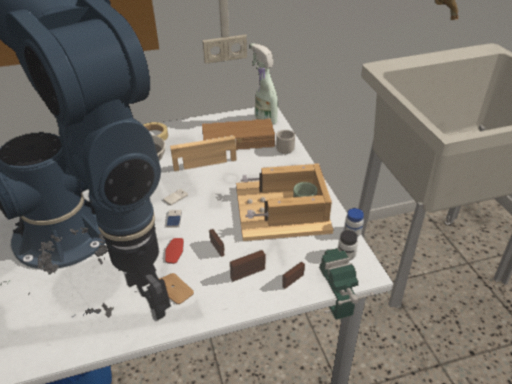

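View pics/wrist0.png

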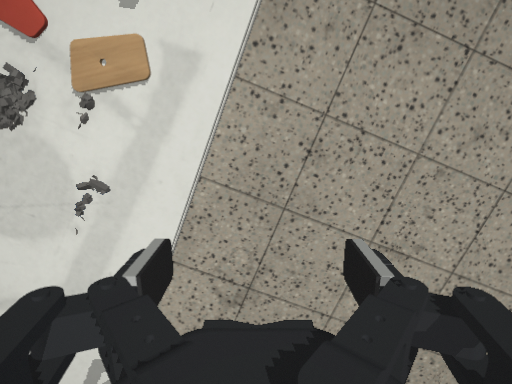

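```bash
cat > h.py <<'E'
import numpy as np,cv2,pickle
from scipy.spatial.transform import Rotation as R
def load(n): return pickle.load(open(f"pics/{n}.pkl","rb"))
def grab(n,name):
    from bench import grab_frame,get_obs
    o=get_obs(); f=grab_frame(n)
    if n=="wrist":
        T=np.eye(4);T[:3,:3]=R.from_quat(o["tcp_rot"]).as_matrix();T[:3,3]=o["ee_pos"]
        f["extrinsics"]=np.linalg.inv(T@f["T_tool_cam"])
    pickle.dump(f,open(f"pics/{name}.pkl","wb")); cv2.imwrite(f"pics/{name}.png",f["img"][:,:,::-1]); return f
def ray(f,uv):
    uv=np.atleast_2d(np.array(uv,float))
    p=cv2.undistortPoints(uv[:,None],f["intrinsics"],f["dist"])[:,0]
    d=np.c_[p[:,0],-p[:,1],-np.ones(len(p))]
    W=np.linalg.inv(f["extrinsics"])
    return W[:3,3], d@W[:3,:3].T
def onz(f,uv,z):
    o,d=ray(f,uv); return o+d*((z-o[2])/d[:,2])[:,None]
def cloud(f):
    h,w=f["depth"].shape; v,u=np.mgrid[:h,:w]
    o,d=ray(f,np.c_[u.ravel(),v.ravel()])
    P=o+d*f["depth"].reshape(-1,1); P[f["depth"].ravel()==0]=np.nan
    return P.reshape(h,w,3)
def proj(f,P):
    P=np.atleast_2d(P); E=f["extrinsics"]; c=P@E[:3,:3].T+E[:3,3]
    c=c*[1,-1,-1]
    return cv2.projectPoints(c,np.zeros(3),np.zeros(3),f["intrinsics"],f["dist"])[0][:,0]
E
python3 - <<'E'
from h import *
f=load("scene0"); P=cloud(f)
im=f["img"][110:250,150:370]; cv2.imwrite("pics/c1.png",cv2.resize(im[:,:,::-1],(792,504),interpolation=cv2.INTER_CUBIC))
g=load("side0")
im=g["img"][130:300,160:370]; cv2.imwrite("pics/c2.png",cv2.resize(im[:,:,::-1],None,fx=3.5,fy=3.5,interpolation=cv2.INTER_CUBIC))
# dark brown blobs
for n,ff in (("scene",f),("side",g)):
    Q=cloud(ff); hsv=cv2.cvtColor(ff["img"],cv2.COLOR_RGB2HSV)
    m=((ff["img"].max(2)<110)&(hsv[...,1]>90)&((hsv[...,0]<15)|(hsv[...,0]>170))&(Q[...,2]>0.005)&(Q[...,2]<0.09)).astype(np.uint8)
    N,L,S,C=cv2.connectedComponentsWithStats(m)
    for i in range(1,N):
        if S[i,4]>25:
            q=Q[L==i]; q=q[np.isfinite(q[:,0])]
            print(n,S[i],C[i].round(),"min",np.percentile(q,3,axis=0).round(3),"max",np.percentile(q,97,axis=0).round(3))
E
```

```text
scene [316 151  20  15 199] [326. 157.] min [ 0.504 -0.341  0.007] max [ 0.551 -0.318  0.045]
scene [327 168  30  29 489] [341. 182.] min [ 0.389 -0.282  0.008] max [ 0.467 -0.266  0.061]
scene [325 204  13  24 119] [331. 215.] min [ 0.365 -0.192  0.017] max [ 0.382 -0.141  0.046]
side [237 137  37  11 196] [256. 143.] min [0.547 0.215 0.007] max [0.66  0.236 0.041]
side [232 251  32  16 156] [248. 258.] min [ 0.394 -0.295  0.054] max [ 0.469 -0.275  0.062]
side [284 263  20  15 100] [294. 270.] min [ 0.505 -0.352  0.038] max [ 0.556 -0.326  0.046]
```

View pics/c1.png

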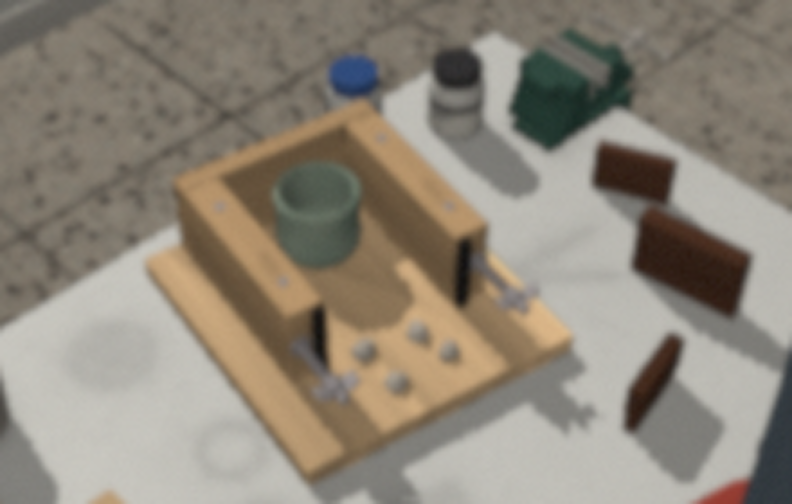

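View pics/c2.png

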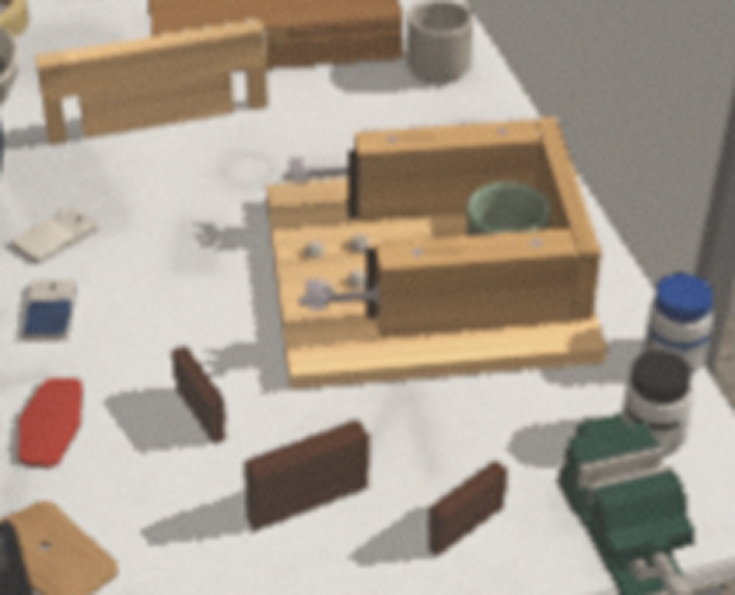

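```bash
python3 - <<'E'
from h import *
for n in ("scene0","side0"):
    f=load(n);Q=cloud(f).reshape(-1,3)
    near=(Q[:,0]>0.3)&(Q[:,0]<0.9)&(np.abs(Q[:,1])<0.3)
    for lo,hi in((.085,.095),(.0155,.0205)):
        q=Q[near&(Q[:,2]>lo)&(Q[:,2]<hi)]
        m=np.zeros((400,400),np.uint8); ij=((q[:,:2]-[0.4,-0.25])*1000/1.25).astype(int)
        ok=((ij>=0)&(ij<400)).all(1); m[ij[ok,0],ij[ok,1]]=255
        m=cv2.morphologyEx(m,cv2.MORPH_CLOSE,np.ones((5,5)))
        N,L,S,C=cv2.connectedComponentsWithStats(m); k=1+np.argmax(S[1:,4])
        pts=np.argwhere(L==k).astype(np.float32)
        r=cv2.minAreaRect(pts); print(n,lo,(np.array(cv2.boxPoints(r))*1.25/1000+[0.4,-0.25]).round(4).tolist(),np.array(r[1])*1.25,r[2])
    # table z
    q=Q[(Q[:,2]<0.01)&(Q[:,2]>-0.01)];print(np.median(q[:,2]))
    # block
    q=Q[(Q[:,0]>.37)&(Q[:,0]<.5)&(Q[:,1]<-.25)&(Q[:,1]>-.32)&(Q[:,2]>.053)&(Q[:,2]<.07)]
    print("block",cv2.minAreaRect(q[:,:2].astype(np.float32)*1000))
    q=Q[(Q[:,0]>.2)&(Q[:,0]<.6)&(Q[:,1]>.0)&(Q[:,1]<.25)&(Q[:,2]>.078)&(Q[:,2]<.09)]
    q=q[~((q[:,0]>.47)&(q[:,1]<.12))]
    print("board",len(q),cv2.minAreaRect(q[:,:2].astype(np.float32)*1000))
    im=f["img"]; p=cloud(f)
E
```

```text
scene0 0.085 [[0.517, -0.154], [0.6906, -0.1853], [0.7213, -0.0154], [0.5478, 0.016]] [172.71682739 176.354599  ] 79.7488021850586
scene0 0.0155 [[0.4465, -0.1697], [0.6898, -0.2135], [0.7306, 0.0126], [0.4873, 0.0565]] [229.75736618 247.20140457] 79.77783203125
-0.0006299609865516032
block ((430.51763916015625, -281.0565185546875), (87.54376983642578, 24.692642211914062), 7.3357391357421875)
board 812 ((425.3313293457031, 194.367431640625), (19.308801651000977, 200.5828399658203), 89.43720245361328)
side0 0.085 [[0.5169, -0.1616], [0.6878, -0.1922], [0.7192, -0.0173], [0.5483, 0.0133]] [177.67538071 173.60116959] 79.8379135131836
side0 0.0155 [[0.4466, -0.1743], [0.6846, -0.2219], [0.6996, -0.1469], [0.4616, -0.0993]] [ 76.4852953  242.69371033] 78.69007110595703
-0.0013085340767431397
block ((430.2861328125, -283.91168212890625), (88.25342559814453, 22.1848087310791), 9.102875709533691)
board 307 ((426.0930480957031, 191.26962280273438), (198.1175537109375, 29.540225982666016), 0.24810108542442322)
```

```bash
cat >> h.py <<'E'
def Rdown(yaw): # tool x at yaw deg in world, z down
    a=np.radians(yaw); return np.array([[np.cos(a),np.sin(a),0],[np.sin(a),-np.cos(a),0],[0,0,-1.]])
def rows(pos,yaw,ref=None):
    from bench import get_obs
    o=get_obs(); R0=R.from_quat(o["tcp_rot"]).as_matrix() if ref is None else ref[1]; p0=o["ee_pos"] if ref is None else ref[0]
    rv=R.from_matrix(R0.T@Rdown(yaw)).as_rotvec()/np.pi
    d=R0.T@(np.array(pos)-p0)/0.15
    x=R0[:,0]; print("rows",rv.round(4),d.round(4),"mm",(d*150).round(1),"yaw now",np.degrees(np.arctan2(x[1],x[0])).round(2),"pos",p0.round(4),"t",round(o["time"],2))
E
python3 - <<'E'
from h import *
rows([0.43,-0.283,0.23],8)
E
```

```text
rows [-0.0004  0.      0.0758] [ 1.9686 -0.6869  0.0062] mm [ 295.3 -103.     0.9] yaw now 21.64 pos [ 0.1935 -0.4877  0.2308] t 0.15
```

```bash
python3 -m pendant '[[0,0,0.038,0.5,-0.17,0,1],[0,0,0.076,1,-0.34,0,1],[0,0,0.076,1,-0.34,0,1],[0,0,0.076,1,-0.34,0,1],[0,0,0.076,1,-0.34,0,1]]'
python3 -c "
from h import *
rows([0.43,-0.283,0.23],8)"
```

```text
time: 0.65
ee_pos: [0.3153, -0.3841, 0.2312]
tcp_rot: [0.997, 0.071, -0.0, -0.0]
ft_force: [-0.7, -0.6, -0.3]
width: 0.0854
rows [-0.0001  0.0001  0.0009] [ 0.8527 -0.5589  0.008 ] mm [127.9 -83.8   1.2] yaw now 8.16 pos [ 0.3153 -0.3841  0.2312] t 0.65
```

```bash
python3 -m pendant '[[0,0,0,0.3,-0.2,0,1],[0,0,0,0.6,-0.4,0,1],[0,0,0,0.853,-0.56,0,1],[0,0,0,0.853,-0.56,0,1],[0,0,0,0.853,-0.56,0,1],[0,0,0,0.853,-0.56,0,1]]'
python3 -c "
from h import *
rows([0.43,-0.283,0.23],8)
grab('wrist','w1')"
```

```text
time: 1.25
ee_pos: [0.4283, -0.2854, 0.2311]
tcp_rot: [0.998, 0.069, -0.0, 0.0]
ft_force: [0.1, -0.4, 0.2]
width: 0.0853
rows [-0.      0.0002 -0.0006] [ 0.0136 -0.0146  0.0075] mm [ 2.  -2.2  1.1] yaw now 7.9 pos [ 0.4283 -0.2854  0.2311] t 1.25
```

View pics/w1.png

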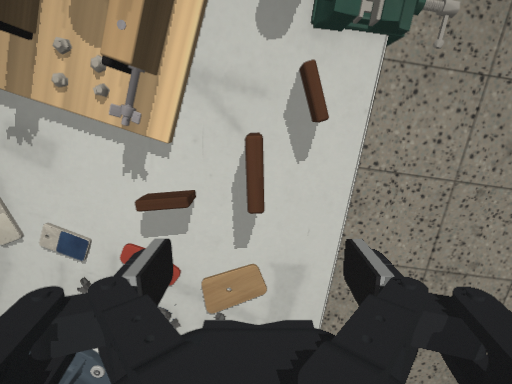

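```bash
cat >> h.py <<'E'
def topface(f,lo,hi,z,box,tag=""):
    P=cloud(f); m=((P[...,2]>lo)&(P[...,2]<hi)&(P[...,0]>box[0])&(P[...,0]<box[1])&(P[...,1]>box[2])&(P[...,1]<box[3])).astype(np.uint8)
    N,L,S,C=cv2.connectedComponentsWithStats(m); k=1+np.argmax(S[1:,4])
    uv=np.argwhere(L==k)[:,::-1]
    q=onz(f,uv,z)[:,:2].astype(np.float32)*1000
    r=cv2.minAreaRect(q); c=q.mean(0); w,V=np.linalg.eigh(np.cov((q-c).T)); a=np.degrees(np.arctan2(V[1,1],V[0,1]))%180
    print(tag,len(q),"rect",np.round(r[0],1),np.round(r[1],1),round(r[2],2),"mean",c.round(1),"axis deg",round(a,2))
    return q
E
python3 -c "
from h import *
f=load('w1'); topface(f,.05,.066,.06,(.36,.5,-.33,-.23))"
```

```text
1372 rect [ 431.5 -281.2] [88.7 19.7] 9.28 mean [ 433.1 -280.9] axis deg 9.23
```

```bash
python3 -c "
from h import *
rows([0.4322,-0.2811,0.027],9.25)"
```

```text
rows [-0.      0.0002 -0.0078] [ 0.0321 -0.0262  1.3613] mm [  4.8  -3.9 204.2] yaw now 7.85 pos [ 0.4281 -0.2856  0.2312] t 1.3
```

```bash
python3 -m pendant '[[0,0,-0.008,0.032,-0.026,0.3,1],[0,0,-0.008,0.032,-0.026,0.6,1],[0,0,-0.008,0.032,-0.026,0.85,1],[0,0,-0.008,0.032,-0.026,0.85,1],[0,0,-0.008,0.032,-0.026,0.85,1]]'
python3 -c "
from h import *
rows([0.4322,-0.2811,0.027],9.25)"
```

```text
time: 1.8
ee_pos: [0.4328, -0.2807, 0.1045]
tcp_rot: [0.997, 0.081, -0.0, -0.0]
ft_force: [0.2, -0.0, 0.4]
width: 0.0857
rows [-0.0001  0.0002  0.0003] [-0.0038  0.0023  0.5166] mm [-0.6  0.3 77.5] yaw now 9.3 pos [ 0.4328 -0.2807  0.1045] t 1.8
```

```bash
python3 -m pendant '[[0,0,0,0,0,0.2,1],[0,0,0,0,0,0.4,1],[0,0,0,0,0,0.517,1],[0,0,0,0,0,0.517,1],[0,0,0,0,0,0.517,1],[0,0,0,0,0,0.517,-1],[0,0,0,0,0,0.517,-1],[0,0,0,0,0,0.517,-1],[0,0,0,0,0,0.517,-1],[0,0,0,0,0,0.517,-1]]' 60
python3 -m pendant '[[0,0,0,0,0,0,-1],[0,0,0,0,0,0,-1],[0,0,0,0,0,0,-1]]'

```

```text
time: 2.8
ee_pos: [0.4337, -0.2798, 0.0266]
tcp_rot: [0.997, 0.082, 0.0, 0.0]
ft_force: [-0.8, 0.7, 2.6]
width: 0.0193
time: 3.1
ee_pos: [0.4337, -0.2798, 0.0266]
tcp_rot: [0.997, 0.082, 0.0, 0.0]
ft_force: [-1.6, 0.6, 5.1]
width: 0.0194
```

```bash
python3 -m pendant '[[0,0,0,0,0,-0.2,-1],[0,0,0,0,0,-0.5,-1],[0,0,0,0,0,-0.8,-1],[0,0,0,0,0,-1,-1],[0,0,0,0,0,-1,-1],[0,0,0,0,0,-1,-1]]'
python3 -c "
from h import *
rows([0.39,-0.043,0.25],-10)
"
```

```text
time: 3.7
ee_pos: [0.4336, -0.2798, 0.1763]
tcp_rot: [0.997, 0.082, 0.0, 0.0]
ft_force: [0.2, -0.1, -2.5]
width: 0.0194
rows [ 1.000e-04 -2.000e-04  1.078e-01] [-0.0285 -1.6045 -0.4922] mm [  -4.3 -240.7  -73.8] yaw now 9.41 pos [ 0.4336 -0.2798  0.1763] t 3.7
```

```bash
python3 -m pendant '[[0,0,0.03,0,-0.25,-0.3,-1],[0,0,0.06,0,-0.5,-0.5,-1],[0,0,0.09,0,-0.75,-0.5,-1],[0,0,0.108,0,-1,-0.5,-1],[0,0,0.108,0,-1,-0.5,-1],[0,0,0.108,0,-1,-0.5,-1]]'
python3 -c "
from h import *
rows([0.39,-0.043,0.25],-10)
"
```

```text
time: 4.3
ee_pos: [0.4085, -0.131, 0.25]
tcp_rot: [0.996, -0.086, -0.001, -0.0]
ft_force: [0.8, -0.4, -1.3]
width: 0.0193
rows [-0.0001  0.0006  0.0006] [-0.2221 -0.5566  0.0008] mm [-33.3 -83.5   0.1] yaw now -9.89 pos [ 0.4085 -0.131   0.25  ] t 4.3
```

```bash
python3 -m pendant '[[0,0,0,-0.1,-0.25,0,-1],[0,0,0,-0.222,-0.55,0,-1],[0,0,0,-0.222,-0.55,0,-1],[0,0,0,-0.222,-0.55,0,-1],[0,0,0,-0.222,-0.55,0,-1]]'
python3 -c "
from h import *
rows([0.39,-0.043,0.25],-10)
grab('wrist','w2')"
```

```text
time: 4.8
ee_pos: [0.3887, -0.06, 0.2507]
tcp_rot: [0.997, -0.08, 0.0, -0.006]
ft_force: [0.5, -0.5, -1.2]
width: 0.0193
rows [-0.0036  0.0003  0.0045] [-0.0097 -0.1129  0.0063] mm [ -1.5 -16.9   0.9] yaw now -9.2 pos [ 0.3887 -0.06    0.2507] t 4.8
```

View pics/w2.png

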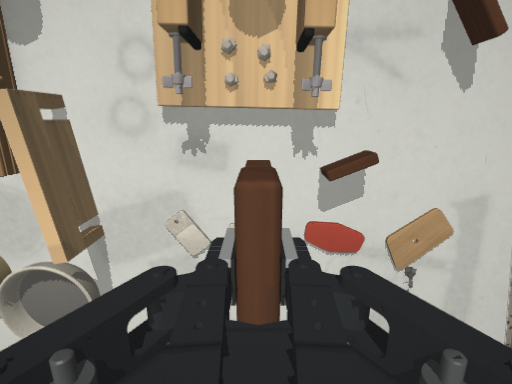

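```bash
python3 - <<'E'
from h import *
from bench import get_obs
print(get_obs()["joints"].round(3))
f=load("w2"); im=f["img"][0:150,120:370]
cv2.imwrite("pics/c3.png",cv2.resize(im[:,:,::-1],None,fx=3.2,fy=3.2,interpolation=cv2.INTER_CUBIC))
E
```

```text
[-0.162  0.005 -0.238  1.328  0.012  3.14 ]
```

View pics/c3.png

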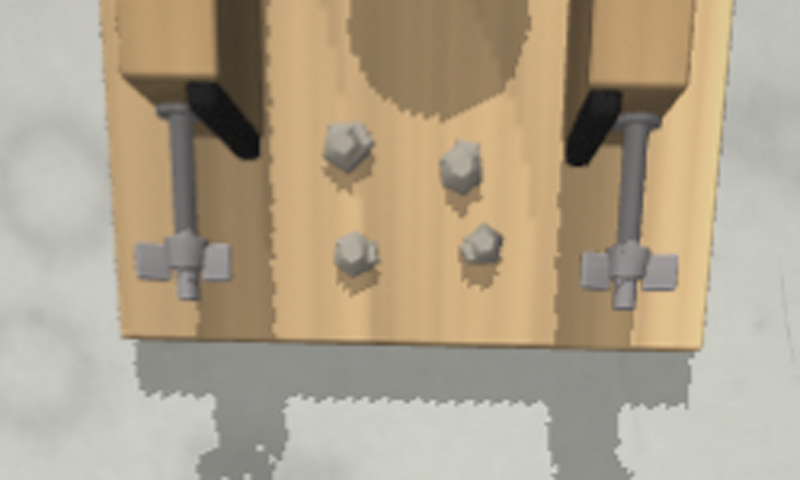

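```bash
python3 - <<'E'
from h import *
f=load("w2")
a=np.array([[122,75],[216,80],[590,85],[686,88]])/3.2+[120,0]
b=np.array([[122,337],[702,347]])/3.2+[120,0]
c=np.array([[122,337],[702,347]])/3.2+[120,0]
n=np.array([[187,300],[624,308]])/3.2+[120,0]
W=np.r_[onz(f,a,.09),onz(f,b,.018),onz(f,n,.056+.0)][:,:2]
Fp=np.array([[0,85],[0,55],[0,-55],[0,-85],[-72,115],[-72,-115],[-60,76],[-60,-76]])/1000
def fit(idx):
    A,B=Fp[idx],W[idx]; ca,cb=A.mean(0),B.mean(0)
    H=(A-ca).T@(B-cb); th=np.arctan2(H[0,1]-H[1,0],H[0,0]+H[1,1])
    r=np.array([[np.cos(th),-np.sin(th)],[np.sin(th),np.cos(th)]]); t=cb-r@ca
    print(idx,np.degrees(th).round(2),t.round(4),((A@r.T+t-B)*1000).round(1).tolist())
    return r,t
fit([0,1,2,3]);fit([4,5]);fit([6,7]);r,t=fit(list(range(8)))
hsv=cv2.cvtColor(f["img"],cv2.COLOR_RGB2HSV)
P=cloud(f); pf=(P[...,:2]-t)@r
m=((hsv[...,1]<60)&(P[...,2]>.02)&(P[...,2]<.04)&(np.abs(pf[...,1])<.05)&(np.abs(pf[...,0]+.025)<.06)).astype(np.uint8)
N,L,S,C=cv2.connectedComponentsWithStats(m)
for i in range(1,N):
    if S[i,4]>20:
        w=onz(f,C[i],.023)[0][:2]; print("chip",S[i,4],C[i].round(1),((w-t)@r*1000).round(1))
Pm=(P.reshape(-1,3)); 
for n in("scene0","side0"):
  g=load(n); print(n,proj(g,[[*t,0.09],[*(r@[0,.085]+t),.09],[*(r@[0,-.085]+t),.09]]).round(1).tolist())
# block held
E
```

```text
[0, 1, 2, 3] -10.5 [ 0.5394 -0.0715] [[-0.1, 1.4], [0.4, -0.7], [-0.1, 0.5], [-0.2, -1.1]]
[4, 5] -10.23 [ 0.5401 -0.0716] [[0.2, 1.0], [-0.2, -1.0]]
[6, 7] -10.31 [ 0.5395 -0.071 ] [[-0.1, -0.4], [0.1, 0.4]]
[0, 1, 2, 3, 4, 5, 6, 7] -10.36 [ 0.5396 -0.0715] [[-0.2, 1.5], [0.4, -0.6], [0.2, 0.5], [0.2, -1.1], [-0.0, 1.3], [-0.9, -0.6], [0.1, -0.8], [0.1, -0.1]]
chip 165 [228.   44.5] [-1.9 24.6]
chip 155 [263.7  51.6] [ -8.8 -17.7]
chip 113 [270.1  76.3] [-35.9 -26.1]
chip 132 [230.5  78.7] [-39.4  21.7]
scene0 [[258.8, 183.7], [229.7, 197.3], [286.2, 170.9]]
side0 [[264.0, 185.5], [260.3, 166.7], [268.0, 206.1]]
```

```bash
cat >> h.py <<'E'
FY=-10.35; FT=np.array([.5395,-.0713])
def F(x,y,z): # frame mm -> world m
    a=np.radians(FY); r=np.array([[np.cos(a),-np.sin(a)],[np.sin(a),np.cos(a)]])
    return [*(r@np.array([x,y])/1000+FT),z/1000]
def inF(p):
    a=np.radians(FY); r=np.array([[np.cos(a),-np.sin(a)],[np.sin(a),np.cos(a)]])
    return ((np.asarray(p)[...,:2]-FT)@r*1000).round(2)
E
python3 -c "
from h import *
rows(F(32,2,160),79.65)
"
```

```text
rows [-0.0031 -0.0026 -0.4937] [ 1.2185 -0.0886  0.6053] mm [182.8 -13.3  90.8] yaw now -9.21 pos [ 0.3887 -0.06    0.2508] t 4.85
```

```bash
python3 -m pendant '[[0,0,-0.05,0.1,0,0,-1],[0,0,-0.1,0.2,0,0.05,-1],[0,0,-0.145,0.4,0,0.1,-1],[0,0,-0.19,0.5,0,0.1,-1],[0,0,-0.235,0.6,0,0.1,-1],[0,0,-0.28,0.7,-0.02,0.1,-1],[0,0,-0.325,0.8,-0.03,0.1,-1],[0,0,-0.37,0.9,-0.05,0.1,-1],[0,0,-0.415,1,-0.08,0.1,-1],[-0.003,-0.0026,-0.46,1,-0.088,0.1,-1]]'
python3 -c "
from h import *
rows(F(32,2,160),79.65)
"
```

```text
time: 5.85
ee_pos: [0.5405, -0.0709, 0.2353]
tcp_rot: [0.799, 0.601, -0.0, -0.0]
ft_force: [-0.6, -0.0, -2.2]
width: 0.0193
rows [-0.0001 -0.0001 -0.0319] [0.0304 0.2055 0.5022] mm [ 4.6 30.8 75.3] yaw now 73.91 pos [ 0.5405 -0.0709  0.2353] t 5.85
```

```bash
python3 -m pendant '[[0,0,-0.032,0.03,0.1,0.1,-1],[0,0,-0.032,0.03,0.205,0.3,-1],[0,0,-0.032,0.03,0.205,0.5,-1],[0,0,-0.032,0.03,0.205,0.5,-1],[0,0,-0.032,0.03,0.205,0.5,-1]]'
python3 -c "
from h import *
rows(F(32,2,46),79.65)
f=grab('wrist','w3')
"
```

```text
time: 6.35
ee_pos: [0.5691, -0.0747, 0.1612]
tcp_rot: [0.77, 0.639, -0.0, -0.001]
ft_force: [0.6, 0.9, -1.4]
width: 0.019
rows [-0.0006 -0.0001 -0.0015] [-2.000e-04  1.690e-02  7.682e-01] mm [ -0.    2.5 115.2] yaw now 79.37 pos [ 0.5691 -0.0747  0.1612] t 6.35
```

View pics/w3.png

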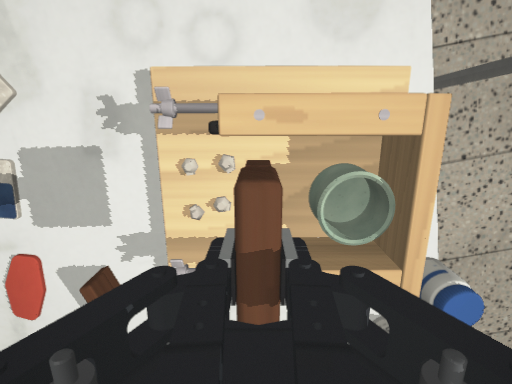

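```bash
python3 -m pendant '[[0,0,0,0,0.017,0.2,-1],[0,0,-0.0015,0,0.017,0.4,-1],[0,0,-0.0015,0,0.017,0.6,-1],[0,0,-0.0015,0,0.017,0.72,-1],[0,0,-0.0015,0,0.017,0.768,-1],[0,0,-0.0015,0,0.017,0.768,-1],[0,0,-0.0015,0,0.017,0.768,-1]]'
python3 -c "
from h import *
rows(F(-90,2,45.5),79.65)
"
```

```text
time: 7.1
ee_pos: [0.573, -0.0745, 0.0479]
tcp_rot: [0.768, 0.641, 0.001, 0.001]
ft_force: [-0.3, 0.1, -0.9]
width: 0.0193
rows [ 0.0008 -0.0002  0.0003] [-0.005  -0.8234  0.0138] mm [  -0.7 -123.5    2.1] yaw now 79.71 pos [ 0.573  -0.0745  0.0479] t 7.1
```

```bash
python3 -m pendant '[[0,0,0,0,0,0,-1],[0,0,0,0,0,0.003,-1],[0,0,0,0,-0.06,0.003,-1],[0,0,0,0,-0.12,0.003,-1],[0,0,0,0,-0.18,0.003,-1],[0,0,0,0,-0.24,0.003,-1],[0,0,0,0,-0.3,0.003,-1],[0,0,0,0,-0.36,0.003,-1],[0,0,0,0,-0.42,0.003,-1],[0,0,0,0,-0.48,0.003,-1]]'
python3 -c "
from h import *
rows(F(-92,2,45.5),79.65)
"
```

```text
time: 8.1
ee_pos: [0.5003, -0.0613, 0.0458]
tcp_rot: [0.768, 0.641, 0.0, -0.0]
ft_force: [-0.7, 0.3, -1.8]
width: 0.0188
rows [ 0.     -0.0001  0.0004] [-0.005  -0.344   0.0019] mm [ -0.7 -51.6   0.3] yaw now 79.72 pos [ 0.5003 -0.0613  0.0458] t 8.1
```

```bash
python3 -m pendant '[[0,0,0,0,-0.06,0.002,-1],[0,0,0,0,-0.12,0.002,-1],[0,0,0,0,-0.18,0.002,-1],[0,0,0,0,-0.24,0.002,-1],[0,0,0,0,-0.3,0.002,-1],[0,0,0,0,-0.345,0.002,-1],[0,0,0,0,-0.345,0.002,-1]]'
python3 -c "
from h import *
rows(F(-92,2,45.5),79.65)
f=grab('wrist','w4')
"
```

```text
time: 8.8
ee_pos: [0.4489, -0.052, 0.0455]
tcp_rot: [0.768, 0.641, -0.0, -0.0]
ft_force: [0.1, -0.7, -1.2]
width: 0.019
rows [-0.0002 -0.0001  0.0004] [-0.0048  0.0037 -0.0003] mm [-0.7  0.6 -0. ] yaw now 79.72 pos [ 0.4489 -0.052   0.0455] t 8.8
```

View pics/w4.png

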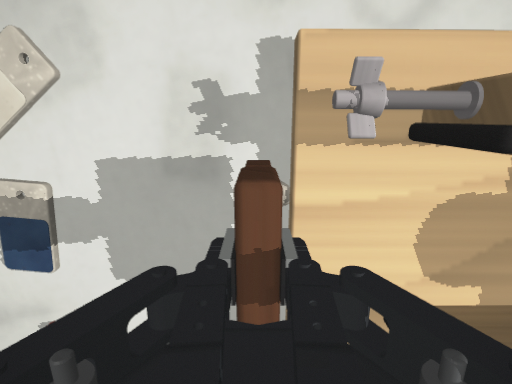

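```bash
python3 -m pendant '[[0,0,0,0,0,-0.2,-1],[0,0,0,0,-0.1,-0.5,-1],[0,0,0,0,-0.1,-0.8,-1],[0,0,0,0,-0.1,-1,-1],[0,0,0,0,-0.1,-1,-1]]'
python3 -c "
from h import *
rows(F(-92,2,45.5),79.65)
f=grab('wrist','w5')
f=grab('scene','s5')
f=grab('side','d5')
cv2.imwrite('pics/s5c.png',cv2.resize(f['img'][130:300,160:370,::-1],None,fx=3.5,fy=3.5,interpolation=cv2.INTER_CUBIC))
"
```

```text
time: 9.35
ee_pos: [0.438, -0.0499, 0.1996]
tcp_rot: [0.768, 0.641, 0.003, 0.003]
ft_force: [0.2, 0.2, -0.8]
width: 0.0189
rows [ 0.0025 -0.0003  0.0004] [-0.0066  0.07    1.0278] mm [ -1.   10.5 154.2] yaw now 79.71 pos [ 0.438  -0.0499  0.1996] t 9.35
```

View pics/w5.png

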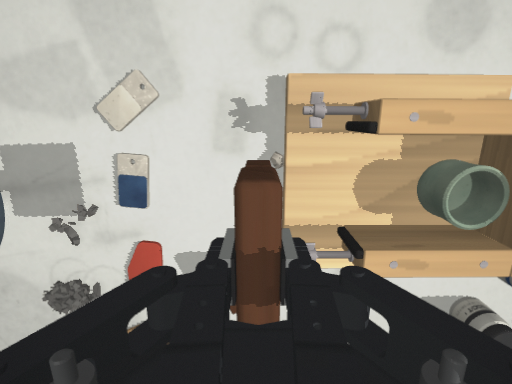

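View pics/s5c.png

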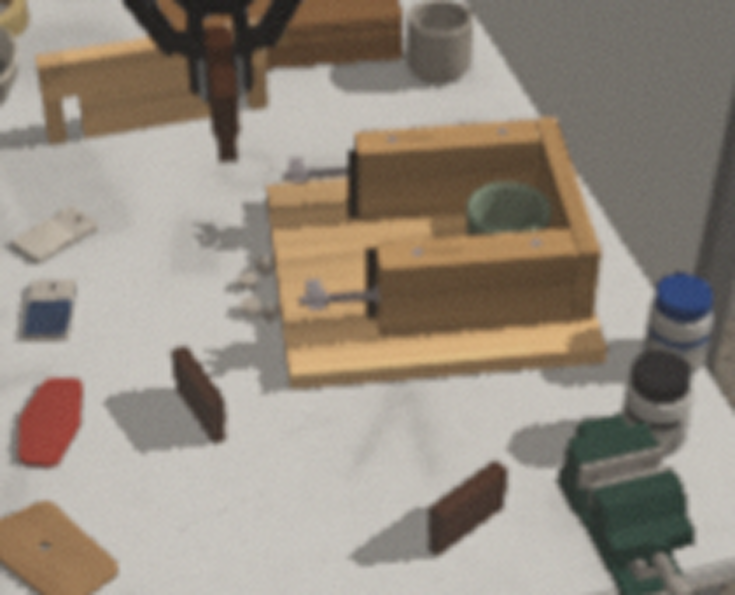

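```bash
python3 -m pendant '[[0,0,0.04,-0.2,0,0,-1],[0,0,0.085,-0.4,0,0,-1],[0,0,0.13,-0.65,0,0,-1],[0,0,0.175,-0.9,0,0,-1],[0,0,0.22,-1,0,0,-1],[0,0,0.265,-1,0,0,-1],[0,0,0.31,-1,0,0,-1],[0,0,0.355,-1,0,0,-1],[0,0,0.39,-1,0,0,-1],[0,0,0.39,-1,0,0,-1]]'
python3 -c "
from h import *
rows([.4337,-.2798,.028],9.4)
"
```

```text
time: 10.5
ee_pos: [0.4078, -0.1969, 0.1938]
tcp_rot: [0.997, 0.082, -0.001, -0.001]
ft_force: [-0.5, -0.6, -1.2]
width: 0.0193
rows [-0.0007  0.0007  0.0001] [0.0822 0.5756 1.1039] mm [ 12.3  86.3 165.6] yaw now 9.42 pos [ 0.4078 -0.1969  0.1938] t 10.5
```

```bash
python3 -m pendant '[[0,0,0,0.04,0.3,0,-1],[0,0,0,0.082,0.576,0.2,-1],[0,0,0,0.082,0.576,0.5,-1],[0,0,0,0.082,0.576,0.8,-1],[0,0,0,0.082,0.576,0.95,-1],[0,0,0,0.082,0.576,0.95,-1],[0,0,0,0.082,0.576,0.95,-1],[0,0,0,0.082,0.576,0.95,-1]]'
python3 -c "
from h import *
rows([.4337,-.2798,.027],9.4)
"
```

```text
time: 11.3
ee_pos: [0.4359, -0.2808, 0.0542]
tcp_rot: [0.997, 0.084, 0.001, 0.0]
ft_force: [-0.6, -0.6, -1.2]
width: 0.0196
rows [ 0.0003 -0.0005  0.001 ] [-0.0135 -0.0091  0.1812] mm [-2.  -1.4 27.2] yaw now 9.59 pos [ 0.4359 -0.2808  0.0542] t 11.3
```

```bash
python3 -m pendant '[[0,0,0,0,0,0.08,-1],[0,0,0,0,0,0.14,-1],[0,0,0,0,0,0.17,-1],[0,0,0,0,0,0.181,-1],[0,0,0,0,0,0.181,-1],[0,0,0,0,0,0.183,-1],[0,0,0,0,0,0.183,-1]]'
```

```text
time: 12.0
ee_pos: [0.4346, -0.2801, 0.0266]
tcp_rot: [0.997, 0.083, 0.0, -0.0]
ft_force: [-5.7, 3.4, 18.2]
width: 0.0195
```

```bash
python3 -m pendant '[[0,0,0,0,0,-0.002,-1],[0,0,0,0,0,-0.003,-1],[0,0,0,0,0,-0.003,-0.3],[0,0,0,0,0,-0.003,1],[0,0,0,0,0,-0.003,1],[0,0,0,0,0,-0.003,1],[0,0,0,0,0,-0.003,1],[0,0,0,0,0,-0.003,1]]'
python3 -m pendant '[[0,0,0,0,0,-0.1,1],[0,0,0,0,0,-0.3,1],[0,0,0,0,0,-0.6,1],[0,0,0,0,0,-0.9,1],[0,0,0,0,0,-1,1],[0,0,0,0,0,-1,1]]'
python3 -c "
from h import *
f=grab('wrist','w6')
topface(f,.05,.066,.06,(.36,.5,-.33,-.23))
rows([.4255,.193,.22],180)
"
```

```text
time: 12.8
ee_pos: [0.4349, -0.2803, 0.0258]
tcp_rot: [0.997, 0.083, -0.0, -0.0]
ft_force: [0.1, 0.4, -0.0]
width: 0.0854
time: 13.4
ee_pos: [0.4362, -0.2812, 0.1786]
tcp_rot: [0.997, 0.083, 0.002, 0.001]
ft_force: [-0.4, 0.4, -0.1]
width: 0.0853
 1880 rect [ 432.9 -280.3] [87.8 19.5] 9.66 mean [ 434.9 -280. ] axis deg 9.3
rows [ 9.000e-04  4.000e-04 -9.471e-01] [ 0.4572 -3.1248 -0.2916] mm [  68.6 -468.7  -43.7] yaw now 9.51 pos [ 0.4354 -0.2806  0.1766] t 13.45
```

View pics/w6.png

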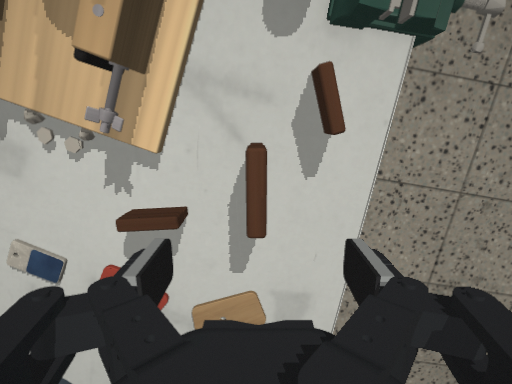

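```bash
python3 -m pendant '[[0,0,-0.04,0,-0.2,-0.4,1],[0,0,-0.085,0,-0.4,-0.5,1],[0,0,-0.13,0,-0.6,-0.5,1],[0,0,-0.175,0,-0.8,-0.5,1],[0,0,-0.22,0,-1,-0.5,1],[0,0,-0.265,0.1,-1,-0.5,1],[0,0,-0.31,0.1,-1,-0.5,1],[0,0,-0.355,0.1,-1,-0.5,1],[0,0,-0.4,0.1,-1,-0.5,1],[0,0,-0.445,0.1,-1,-0.5,1]]'
python3 -c "
from h import *
rows([.4255,.193,.24],180)
"
```

```text
time: 14.45
ee_pos: [0.4243, -0.1297, 0.2491]
tcp_rot: [0.707, 0.707, -0.001, -0.001]
ft_force: [0.6, -0.7, -0.8]
width: 0.0853
rows [-4.000e-04 -1.100e-03 -5.002e-01] [2.151  0.0069 0.0634] mm [322.6   1.    9.5] yaw now 89.96 pos [ 0.4243 -0.1297  0.2491] t 14.45
```

```bash
python3 -m pendant '[[0,0,-0.04,0.2,0,0,1],[0,0,-0.085,0.4,0,0,1],[0,0,-0.13,0.6,0,0,1],[0,0,-0.175,0.8,0,0,1],[0,0,-0.22,1,0,0,1],[0,0,-0.265,1,0,0,1],[0,0,-0.31,1,0,0,1],[0,0,-0.355,1,0,0,1],[0,0,-0.4,1,0,0,1],[0,0,-0.445,1,0,0,1]]'
python3 -c "
from h import *
rows([.4255,.193,.24],180)
"
```

```text
time: 15.45
ee_pos: [0.4252, 0.0201, 0.2492]
tcp_rot: [0.087, 0.996, 0.0, -0.001]
ft_force: [1.0, -0.5, -0.1]
width: 0.0851
rows [ 0.     -0.0009 -0.0552] [0.197  1.1358 0.0619] mm [ 29.5 170.4   9.3] yaw now 170.06 pos [0.4252 0.0201 0.2492] t 15.45
```

```bash
python3 -m pendant '[[0,0,-0.04,0.1,0.3,0,1],[0,0,-0.055,0.197,0.6,0,1],[0,0,-0.055,0.197,0.9,0,1],[0,0,-0.055,0.197,1,0,1],[0,0,-0.055,0.197,1,0,1],[0,0,-0.055,0.197,1,0,1]]'
python3 -c "
from h import *
rows([.4255,.193,.24],180)
f=grab('wrist','w7')
topface(f,.078,.091,.085,(.28,.56,.1,.26))
"
```

```text
time: 16.05
ee_pos: [0.423, 0.1724, 0.2499]
tcp_rot: [0.003, 1.0, -0.0, -0.001]
ft_force: [0.1, 0.0, 0.2]
width: 0.0852
rows [-0.0003 -0.0007 -0.0019] [-0.0159  0.1377  0.0658] mm [-2.4 20.7  9.9] yaw now 179.66 pos [0.423  0.1724 0.2499] t 16.05
 2979 rect [425.5 192.3] [ 18.3 199.6] 89.19 mean [417.5 192.4] axis deg 179.19
```

View pics/w7.png

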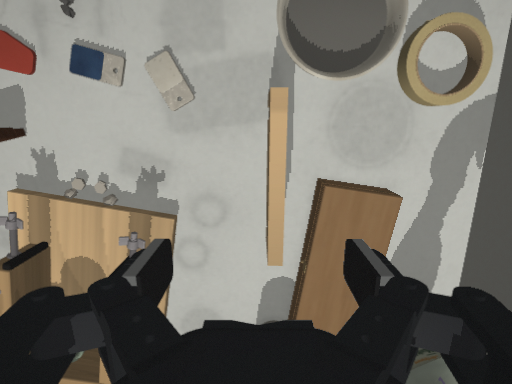

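```bash
python3 - <<'E'
from h import *
f=load('w7'); P=cloud(f).reshape(-1,3)
for x in (.38,.4,.41,.42,.43,.44,.46):
    q=P[(abs(P[:,0]-x)<.005)&(P[:,1]>.206)&(P[:,1]<.3)&(P[:,2]>.01)]
    print(x, len(q), q[:,1].min() if len(q) else None, q[:,2].max() if len(q) else None)
rows([.4255,.1923,.12],179.2)
E
```

```text
0.38 0 None None
0.4 3 0.20622159633364495 0.33614211004599004
0.41 5802 0.2060003098749238 0.3412292195173337
0.42 3883 0.20801456803293183 0.3414037337438488
0.43 2584 0.20875951019594013 0.3327649773151322
0.44 443 0.21866706588156598 0.3222254246389812
0.46 358 0.2488259274818042 0.05247744921510589
rows [-0.0002 -0.0005  0.0022] [-0.0162  0.1364  0.8681] mm [ -2.4  20.5 130.2] yaw now 179.59 pos [0.4231 0.1719 0.2502] t 16.1
```

```bash
python3 - <<'E'
from h import *
f=load('w7'); P=cloud(f).reshape(-1,3)
q=P[(P[:,0]>.3)&(P[:,0]<.62)&(P[:,1]>.206)&(P[:,1]<.32)&(P[:,2]>.02)&(P[:,2]<.07)]
for x in np.arange(.40,.6,.01):
    s=q[abs(q[:,0]-x)<.005]
    if len(s)>3: print(x.round(3),len(s),np.percentile(s[:,1],[1,99]).round(3),s[:,2].max().round(3))
E
```

```text
0.44 398 [0.252 0.309] 0.053
0.45 498 [0.251 0.319] 0.053
0.46 470 [0.249 0.319] 0.052
0.47 483 [0.248 0.319] 0.053
0.48 458 [0.246 0.319] 0.053
0.49 483 [0.244 0.319] 0.052
0.5 469 [0.243 0.319] 0.053
0.51 357 [0.241 0.32 ] 0.053
0.52 283 [0.24  0.319] 0.052
0.53 277 [0.238 0.283] 0.052
0.54 283 [0.236 0.282] 0.053
0.55 295 [0.233 0.283] 0.053
0.56 276 [0.233 0.284] 0.053
0.57 313 [0.232 0.289] 0.052
0.58 339 [0.23  0.295] 0.052
0.59 368 [0.229 0.299] 0.053
```

```bash
python3 -m pendant '[[0,0,0.002,-0.016,0.136,0.2,0.2],[0,0,0.002,-0.016,0.136,0.5,0],[0,0,0.002,-0.016,0.136,0.8,0],[0,0,0.002,-0.016,0.136,0.8,0],[0,0,0.002,-0.016,0.136,0.8,0],[0,0,0.002,-0.016,0.136,0.8,0]]'
python3 -c "
from h import *
rows([.4255,.1923,.053],179.2)
"
```

```text
time: 16.7
ee_pos: [0.4276, 0.1933, 0.1333]
tcp_rot: [0.007, 1.0, 0.001, 0.001]
ft_force: [0.3, -0.3, 0.3]
width: 0.0429
rows [ 0.0005  0.0009 -0.    ] [ 0.0157 -0.0079  0.5356] mm [ 2.3 -1.2 80.3] yaw now 179.19 pos [0.4276 0.1933 0.1333] t 16.7
```

```bash
python3 -m pendant '[[0,0,0,0.01,-0.004,0.2,0],[0,0,0,0.01,-0.004,0.4,0],[0,0,0,0.01,-0.004,0.535,0],[0,0,0,0.01,-0.004,0.535,0],[0,0,0,0.01,-0.004,0.535,0],[0,0,0,0.01,-0.004,0.535,0]]'
python3 -c "
from h import *
rows([.4255,.1923,.053],179.2)
"
```

```text
time: 17.3
ee_pos: [0.4262, 0.1934, 0.0528]
tcp_rot: [0.007, 1.0, 0.001, 0.002]
ft_force: [-0.5, -0.3, 0.1]
width: 0.0427
rows [0.0006 0.001  0.0003] [ 0.0044 -0.0072 -0.0015] mm [ 0.7 -1.1 -0.2] yaw now 179.25 pos [0.4262 0.1934 0.0528] t 17.3
```

```bash
python3 -m pendant '[[0,0,0,0.004,-0.007,0,0],[0,0,0,0.004,-0.007,0,-1],[0,0,0,0.004,-0.007,0,-1],[0,0,0,0.004,-0.007,0,-1],[0,0,0,0.004,-0.007,0,-1],[0,0,0,0.004,-0.007,0,-1],[0,0,0,0.004,-0.007,0,-1]]' 80
python3 -m pendant '[[0,0,0,0,0,-0.1,-1],[0,0,0,0,0,-0.3,-1],[0,0,0,0,0,-0.6,-1],[0,0,0,0,0,-0.9,-1],[0,0,0,0,0,-0.9,-1],[0,0,0,0,0,-0.9,-1]]'
python3 -c "
from h import *
f=grab('wrist','w8')
g=grab('side','d8')
topface(f,.19,.24,.085+.135,(.28,.56,.1,.26))
rows(F(-24,0,210),259.65)
"
```

```text
time: 18.0
ee_pos: [0.4244, 0.192, 0.0515]
tcp_rot: [0.006, 1.0, 0.0, 0.0]
ft_force: [-1.6, 0.6, 7.5]
width: 0.0172
time: 18.6
ee_pos: [0.4244, 0.1919, 0.1863]
tcp_rot: [0.006, 1.0, 0.001, 0.001]
ft_force: [-0.5, 0.0, -3.7]
width: 0.0169
 18589 rect [392.4 177.7] [117.1  95.9] 23.32 mean [388.1 191.8] axis deg 179.25
rows [ 3.000e-04 -7.000e-04 -4.466e-01] [-0.6403 -1.7139 -0.1707] mm [ -96.  -257.1  -25.6] yaw now 179.25 pos [0.4231 0.1913 0.1845] t 18.7
```

View pics/w8.png

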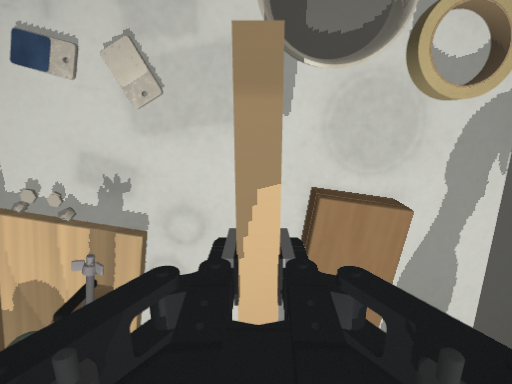

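View pics/d8.png

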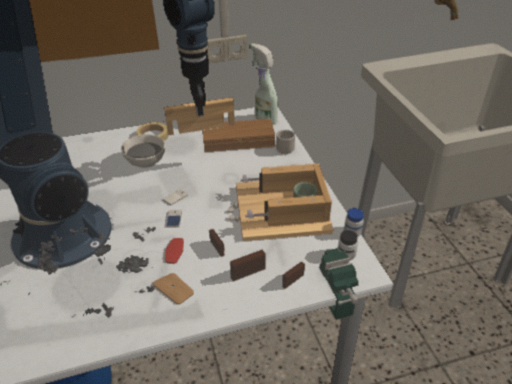

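```bash
python3 -c "
from h import *
f=load('w8')
print(onz(f,[[234,22],[284,22]],.22-.0013), np.linalg.inv(f['extrinsics'])[:3,3])
"
python3 -m pendant '[[0,0,-0.04,-0.1,-0.2,-0.2,-1],[0,0,-0.085,-0.2,-0.3,-0.4,-1],[0,0,-0.13,-0.3,-0.4,-0.4,-1],[0,0,-0.175,-0.4,-0.5,-0.4,-1],[0,0,-0.22,-0.5,-0.6,-0.4,-1],[0,0,-0.265,-0.6,-0.7,-0.4,-1],[0,0,-0.31,-0.64,-0.8,-0.4,-1],[0,0,-0.355,-0.64,-0.9,-0.4,-1],[0,0,-0.4,-0.64,-1,-0.4,-1],[0,0,-0.446,-0.64,-1,-0.4,-1]]'
python3 -c "
from h import *
rows(F(-24,-1,210),259.65)
"
```

```text
[[0.32594264 0.18460858 0.2187    ]
 [0.32617314 0.20178826 0.2187    ]] [0.35797659 0.19215227 0.32881451]
time: 19.7
ee_pos: [0.5172, 0.0389, 0.2435]
tcp_rot: [-0.641, 0.767, 0.001, -0.002]
ft_force: [0.0, 0.2, -2.0]
width: 0.0168
rows [ 0.0012 -0.0004  0.0007] [ 0.7025 -0.1174  0.2237] mm [105.4 -17.6  33.6] yaw now -100.22 pos [0.5172 0.0389 0.2435] t 19.7
```

```bash
python3 -m pendant '[[0,0,0,0.25,-0.04,0,-1],[0,0,0,0.5,-0.08,0.1,-1],[0.001,0,0.0007,0.7,-0.117,0.3,-1],[0.001,0,0.0007,0.7,-0.117,0.5,-1],[0.001,0,0.0007,0.7,-0.117,0.5,-1],[0.001,0,0.0007,0.7,-0.117,0.5,-1],[0.001,0,0.0007,0.7,-0.117,0.5,-1],[0.001,0,0.0007,0.7,-0.117,0.5,-1]]'
python3 -c "
from h import *
rows(F(-24,-1.5,150),259.65)
f=grab('wrist','w9')
f=grab('side','d9')
f=grab('scene','s9')
"
```

```text
time: 20.5
ee_pos: [0.5171, -0.0655, 0.1719]
tcp_rot: [-0.639, 0.769, -0.002, 0.002]
ft_force: [0.2, 0.1, -2.0]
width: 0.0168
rows [-0.0016  0.0002 -0.001 ] [0.0216 0.007  0.1462] mm [ 3.2  1.  21.9] yaw now -100.53 pos [ 0.5171 -0.0655  0.1719] t 20.5
```

View pics/w9.png

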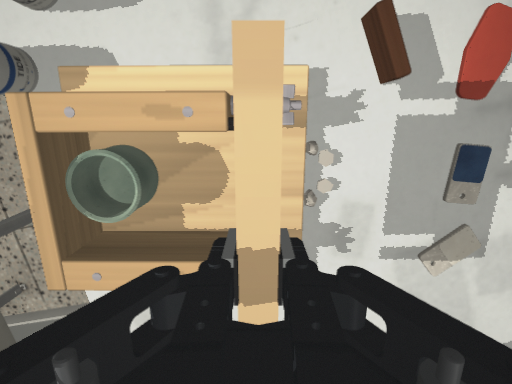

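View pics/s9.png

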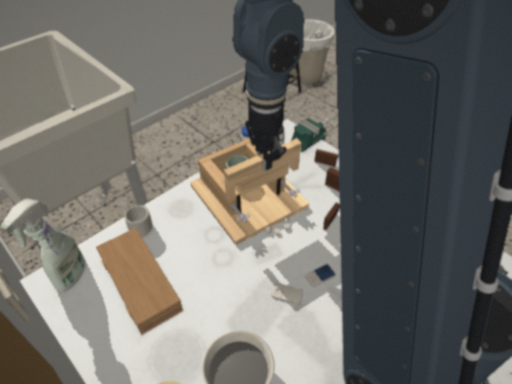

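```bash
python3 - <<'E'
from h import *
f=load('w9'); P=cloud(f)
for u,v in((310,147),(310,198),(325,158),(325,185)):
    q=P[v-3:v+4,u-3:u+4].reshape(-1,3); m=np.nanmedian(q,0); print(inF(m),m[2].round(4))
im=f["img"][50:240,190:350]; cv2.imwrite("pics/c9.png",cv2.resize(im[:,:,::-1],None,fx=3.1,fy=3.1,interpolation=cv2.INTER_CUBIC))
E
```

```text
[-77.25 -35.16] 0.0134
[-79.32  19.46] 0.0144
[-94.51 -23.21] 0.0091
[-96.25   6.5 ] 0.0089
```

View pics/c9.png

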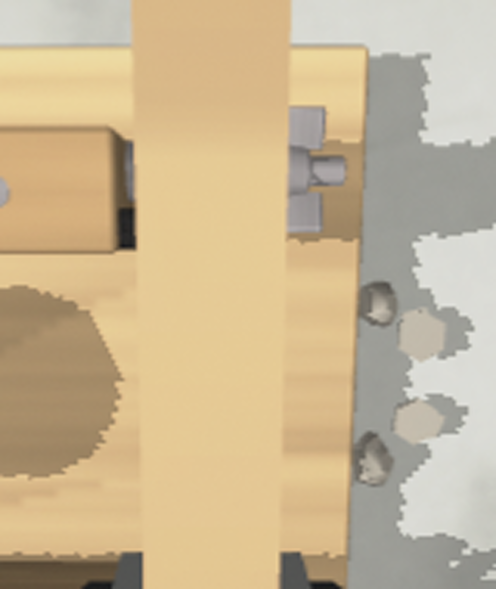

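```bash
python3 - <<'E'
from h import *
f=load('w9')
print(inF(onz(f,[[226.1,91.5],[226.1,130.6]],.09)))
print(inF(onz(f,[[308.4,65.2],[301.9,238.7]],.018)))
print("stud tip",inF(onz(f,[[190+345/3.1,50+171/3.1]],.056)))
print("board far end", inF(onz(f,[[234,22],[284,22]],.1719-.0515+.085)), inF(np.array([[.5171,-.0655]])))
E
```

```text
[[  0.19 -83.82]
 [  1.12 -55.49]]
[[ -71.57 -113.44]
 [ -71.79   65.95]]
stud tip [[-60.68 -75.3 ]]
board far end [[-15.78 -96.34]
 [-32.81 -96.25]] [[-23.08   1.68]]
```

```bash
python3 -m pendant '[[-0.001,0,-0.001,0.02,0.005,0.05,-1],[-0.001,0,-0.001,0.021,0.005,0.1,-1],[-0.001,0,-0.001,0.021,0.005,0.1,-1],[-0.001,0,-0.001,0.021,0.005,0.1,-1]]'
python3 -c "
from h import *
rows(F(-23.5,-1.5,150),259.65)
"
```

```text
time: 21.05
ee_pos: [0.5147, -0.0689, 0.1553]
tcp_rot: [-0.64, 0.768, 0.0, -0.0]
ft_force: [-0.4, 0.3, -2.5]
width: 0.0173
rows [ 0.0003  0.0001 -0.0004] [-0.0043 -0.0089  0.0352] mm [-0.6 -1.3  5.3] yaw now -100.42 pos [ 0.5147 -0.0689  0.1553] t 21.05
```

```bash
python3 -m pendant '[[0,0,0,-0.004,-0.009,0.1,-1],[0,0,0,-0.004,-0.009,0.2,-1],[0,0,0,-0.004,-0.009,0.3,-1],[0,0,0,-0.004,-0.009,0.4,-1],[0,0,0,-0.004,-0.009,0.45,-1],[0,0,0,-0.004,-0.009,0.5,-1],[0,0,0,-0.004,-0.009,0.5,-1],[0,0,0,-0.004,-0.009,0.5,-1]]'
python3 -c "
from h import *
rows(F(-23.5,-1.5,70),259.65)
f=grab('wrist','w10')
f=grab('side','d10')
cv2.imwrite('pics/d10c.png',cv2.resize(f['img'][130:260,190:350,::-1],None,fx=4.5,fy=4.5,interpolation=cv2.INTER_CUBIC))
"
```

```text
time: 21.85
ee_pos: [0.5167, -0.0686, 0.0811]
tcp_rot: [-0.64, 0.768, -0.0, 0.0]
ft_force: [-0.0, -0.0, -2.6]
width: 0.0171
rows [-0.0001  0.0001 -0.0003] [0.0005 0.0041 0.0738] mm [ 0.1  0.6 11.1] yaw now -100.41 pos [ 0.5167 -0.0686  0.0811] t 21.85
```

View pics/w10.png

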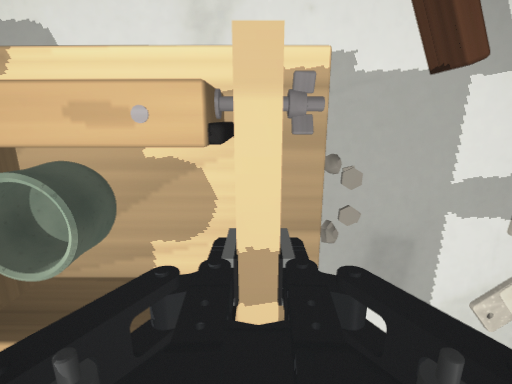

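View pics/d10c.png

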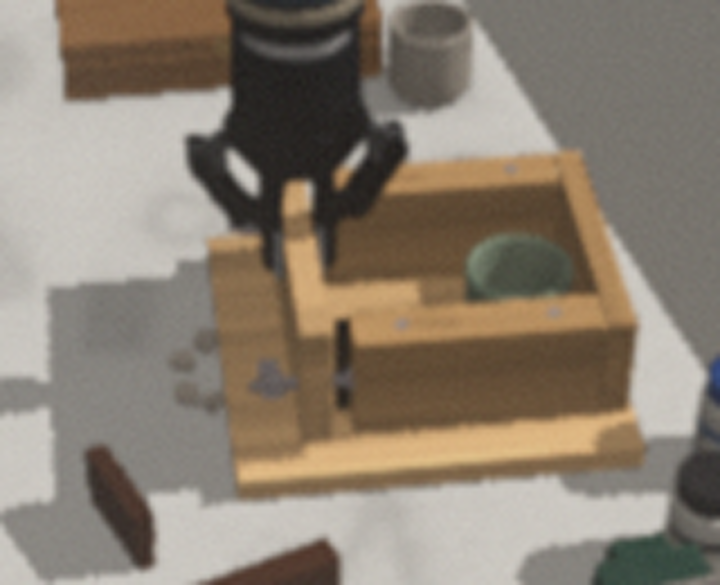

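```bash
python3 -m pendant '[[0,0,0,0,0,0.03,-1],[0,0,0,0,0,0.06,-1],[0,0,0,0,0,0.07,-1],[0,0,0,0,0,0.074,-1],[0,0,0,0,0,0.074,-1],[0,0,0,0,0,0.074,-1]]'
python3 -c "
from h import *
from bench import get_obs
rows(F(-23.5,-1.5,69.5),259.65)
o=get_obs();print(o['ft_force'],o['torque'])
"
```

```text
time: 22.55
ee_pos: [0.5165, -0.0685, 0.0696]
tcp_rot: [-0.64, 0.768, 0.0, 0.0]
ft_force: [-0.7, 1.6, -1.3]
width: 0.0167
rows [-0.      0.0002 -0.0003] [0.0006 0.0026 0.0006] mm [0.1 0.4 0.1] yaw now -100.41 pos [ 0.5165 -0.0685  0.0696] t 22.55
[-0.73503515  1.62314093 -1.25717347] [ 0.07769242  0.07862236 -0.00842727]
```

```bash
cat > st.py <<'E'
from h import *
from bench import get_obs
o=get_obs(); a=np.radians(FY); r=np.array([[np.cos(a),-np.sin(a)],[np.sin(a),np.cos(a)]])
print("frame xy",inF(o["ee_pos"]),"z",o["ee_pos"][2].round(4),"yaw err",(np.degrees(np.arctan2(*R.from_quat(o["tcp_rot"]).as_matrix()[[1,0],0]))+100.35).round(2),"F",(o["ft_force"][:2]@r).round(2),o["ft_force"][2].round(2),"M",(o["torque"][:2]@r).round(2),o["torque"][2].round(3),"w",o["width"].round(4),"t",round(o["time"],2))
E
python3 -m pendant '[[0,0,0,0,0,0.002,-1],[0,0,0,0,0,0.003,-1],[0,0,0,0,0,0.003,-1]]'; python3 st.py
python3 -m pendant '[[0,0,0,0,-0.01,0,-1],[0,0,0,0,-0.02,0,-1],[0,0,0,0,-0.03,0,-1],[0,0,0,0,-0.03,0,-1],[0,0,0,0,-0.03,0,-1]]'; python3 st.py
```

```text
time: 22.85
ee_pos: [0.5165, -0.0685, 0.0695]
tcp_rot: [-0.64, 0.768, 0.0, 0.0]
ft_force: [-3.0, -0.2, 5.0]
width: 0.0169
time: 23.35
ee_pos: [0.5191, -0.069, 0.0696]
tcp_rot: [-0.64, 0.768, 0.001, -0.001]
ft_force: [-8.9, 1.5, 13.7]
width: 0.0171Traceback (most recent call last):
  File "st.py", line 4, in <module>
    print("frame xy",inF(o["ee_pos"]),"z",o["ee_pos"][2].round(4),"yaw err",(np.degrees(np.arctan2(*R.from_quat(o["tcp_rot"]).as_matrix()[[1,0],0]))+100.35).round(2),"F",(o["ft_force"][:2]@r).round(2),o["ft_force"][2].round(2),"M",(o["torque"][:2]@r).round(2),o["torque"][2].round(3),"w",o["width"].round(4),"t",round(o["time"],2))
                                                                                                                                                                                                                                                                                                ^^^^^^^^^^^^^^^^
AttributeError: 'float' object has no attribute 'round'
Traceback (most recent call last):
  File "st.py", line 4, in <module>
    print("frame xy",inF(o["ee_pos"]),"z",o["ee_pos"][2].round(4),"yaw err",(np.degrees(np.arctan2(*R.from_quat(o["tcp_rot"]).as_matrix()[[1,0],0]))+100.35).round(2),"F",(o["ft_force"][:2]@r).round(2),o["ft_force"][2].round(2),"M",(o["torque"][:2]@r).round(2),o["torque"][2].round(3),"w",o["width"].round(4),"t",round(o["time"],2))
                                                                                                                                                                                                                                                                                                ^^^^^^^^^^^^^^^^
AttributeError: 'float' object has no attribute 'round'
```

```bash
sed -i 's/o\["width"\].round(4)/round(o["width"],4)/' st.py
python3 -m pendant '[[0,0,0,0,0,-0.002,-1],[0,0,0,0,0,-0.003,-1],[0,0,0,0,0,-0.003,-1]]'; python3 st.py
```

```text
time: 23.65
ee_pos: [0.5208, -0.0693, 0.0696]
tcp_rot: [-0.64, 0.768, 0.0, 0.0]
ft_force: [-3.3, 0.5, 2.1]
width: 0.0173
frame xy [-18.77  -1.41] z 0.0696 yaw err -0.06 F [-3.32 -0.1 ] 2.13 M [0.05 0.72] 0.023 w 0.0173 t 23.65
```

```bash

python3 -m pendant '[[0,0,0,0,-0.003,-0.001,-1],[0,0,0,0,-0.007,-0.001,-1],[0,0,0,0,-0.007,-0.001,-1],[0,0,0,0,-0.007,-0.001,-1]]'; python3 st.py
python3 -c "
from h import *
f=grab('wrist','w11')
cv2.imwrite('pics/w11c.png',cv2.resize(f['img'][50:220,150:350,::-1],None,fx=4,fy=3.5,interpolation=cv2.INTER_CUBIC))
"
```

```text
time: 24.05
ee_pos: [0.5222, -0.0696, 0.0696]
tcp_rot: [-0.64, 0.768, 0.0, 0.0]
ft_force: [-0.3, 0.3, -2.9]
width: 0.0168
frame xy [-17.37  -1.42] z 0.0696 yaw err -0.06 F [-0.38  0.27] -2.88 M [ 0.1 -0.1] -0.044 w 0.0168 t 24.05
```

View pics/w11c.png

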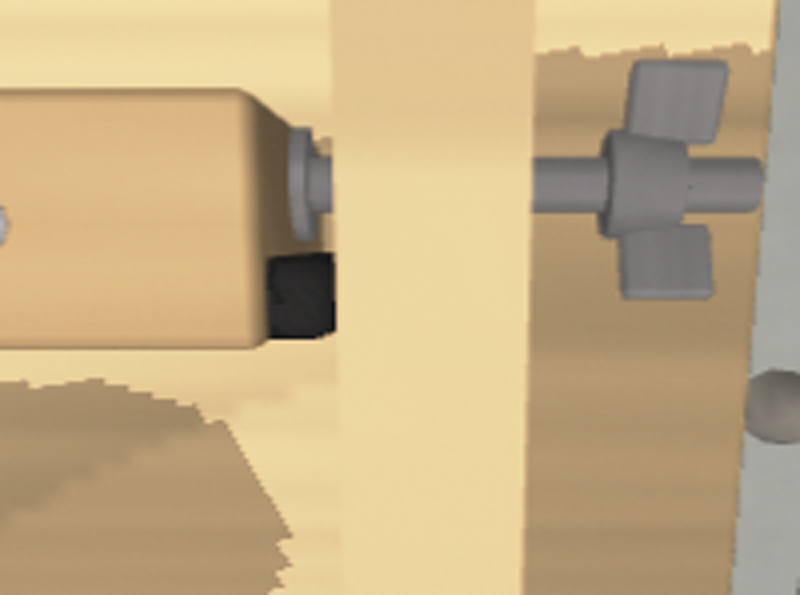

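```bash

python3 -m pendant '[[0,0,0,0,-0.007,0,-1],[0,0,0,0,-0.007,0,-1],[0,0,0,0,-0.007,0,-1]]'; python3 st.py
python3 -m pendant '[[0,0,0,0,-0.007,0,-1],[0,0,0,0,-0.007,0,-1],[0,0,0,0,-0.007,0,-1]]'; python3 st.py
python3 -m pendant '[[0,0,0,0,-0.007,0,-1],[0,0,0,0,-0.007,0,-1],[0,0,0,0,-0.007,0,-1]]'; python3 st.py
```

```text
time: 24.4
ee_pos: [0.523, -0.0698, 0.0697]
tcp_rot: [-0.64, 0.768, 0.0, 0.0]
ft_force: [-0.2, 0.7, -3.3]
width: 0.0171
frame xy [-16.55  -1.47] z 0.0697 yaw err -0.06 F [-0.34  0.68] -3.25 M [ 0.05 -0.  ] 0.005 w 0.0171 t 24.4
time: 24.7
ee_pos: [0.5237, -0.0699, 0.0697]
tcp_rot: [-0.64, 0.768, 0.0, -0.0]
ft_force: [-2.3, -0.4, -1.7]
width: 0.0169
frame xy [-15.79  -1.45] z 0.0697 yaw err -0.06 F [-2.22 -0.79] -1.71 M [-0.06  0.29] 0.032 w 0.0169 t 24.7
time: 25.0
ee_pos: [0.5246, -0.0701, 0.0697]
tcp_rot: [-0.64, 0.768, 0.0, -0.0]
ft_force: [-3.6, 1.2, -0.5]
width: 0.0166
frame xy [-14.89  -1.46] z 0.0697 yaw err -0.06 F [-3.77  0.58] -0.5 M [-0.02  0.79] -0.068 w 0.0166 t 25.0
```

```bash

python3 -m pendant '[[0,0,0,0,-0.004,0,-1],[0,0,0,0,-0.008,0,-1],[0,0,0,0,-0.008,0,-1],[0,0,0,0,-0.008,0,-1]]'; python3 st.py
python3 -m pendant '[[0,0,0,0,-0.004,0,-1],[0,0,0,0,-0.004,0,-1],[0,0,0,0,-0.004,0,-1],[0,0,0,0,-0.004,0,-1]]'; python3 st.py
```

```text
time: 25.4
ee_pos: [0.5254, -0.0702, 0.0697]
tcp_rot: [-0.64, 0.768, 0.001, -0.0]
ft_force: [-5.7, 1.1, 1.4]
width: 0.0171
frame xy [-14.06  -1.45] z 0.0697 yaw err -0.06 F [-5.77  0.09] 1.45 M [-0.03  1.17] 0.011 w 0.0171 t 25.4
time: 25.8
ee_pos: [0.5257, -0.0703, 0.0696]
tcp_rot: [-0.64, 0.768, 0.001, -0.0]
ft_force: [-6.9, 0.7, 2.1]
width: 0.0173
frame xy [-13.73  -1.45] z 0.0696 yaw err -0.06 F [-6.91 -0.55] 2.14 M [-0.01  1.38] 0.009 w 0.0173 t 25.8
```

```bash

python3 -m pendant '[[0,0,0,0,0,-0.001,-1],[0,0,0,0,-0.005,-0.001,-1],[0,0,0,0,-0.01,-0.001,-1],[0,0,0,0,-0.01,-0.001,-1],[0,0,0,0,-0.01,-0.001,-1]]'; python3 st.py;python3 -m pendant '[[0,0,0,0,0,0,-1]]';python3 st.py
python3 -c "
from h import *
f=grab('wrist','w12')
cv2.imwrite('pics/w12c.png',cv2.resize(f['img'][50:220,150:350,::-1],None,fx=4,fy=3.5,interpolation=cv2.INTER_CUBIC))
f=grab('side','d12')
cv2.imwrite('pics/d12c.png',cv2.resize(f['img'][130:260,190:350,::-1],None,fx=4.5,fy=4.5,interpolation=cv2.INTER_CUBIC))
f=grab('scene','s12')
cv2.imwrite('pics/s12c.png',cv2.resize(f['img'][110:260,180:330,::-1],None,fx=4,fy=4,interpolation=cv2.INTER_CUBIC))
"
```

```text
time: 26.3
ee_pos: [0.5265, -0.0704, 0.0696]
tcp_rot: [-0.64, 0.768, 0.001, -0.001]
ft_force: [-9.4, 1.7, 2.1]
width: 0.0171
frame xy [-12.94  -1.46] z 0.0696 yaw err -0.06 F [-9.51  0.04] 2.06 M [0.02 1.81] -0.06 w 0.0171 t 26.3
time: 26.4
ee_pos: [0.5265, -0.0704, 0.0696]
tcp_rot: [-0.64, 0.768, 0.001, -0.001]
ft_force: [-9.2, 1.2, 3.0]
width: 0.017
frame xy [-12.94  -1.47] z 0.0696 yaw err -0.06 F [-9.22 -0.48] 2.99 M [0.02 1.81] 0.007 w 0.017 t 26.4
```

View pics/w12c.png

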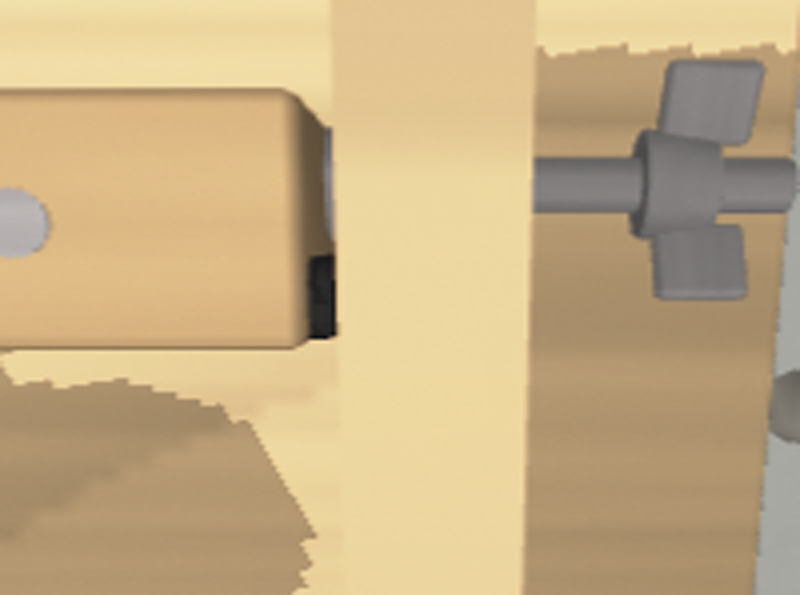

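View pics/s12c.png

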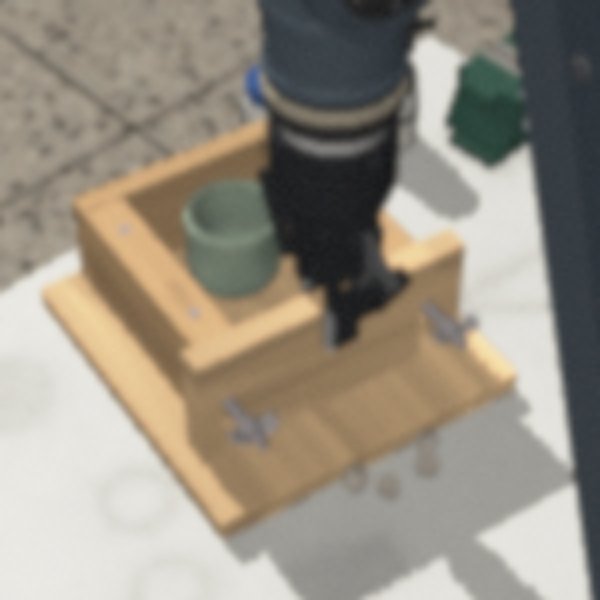

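View pics/d12c.png

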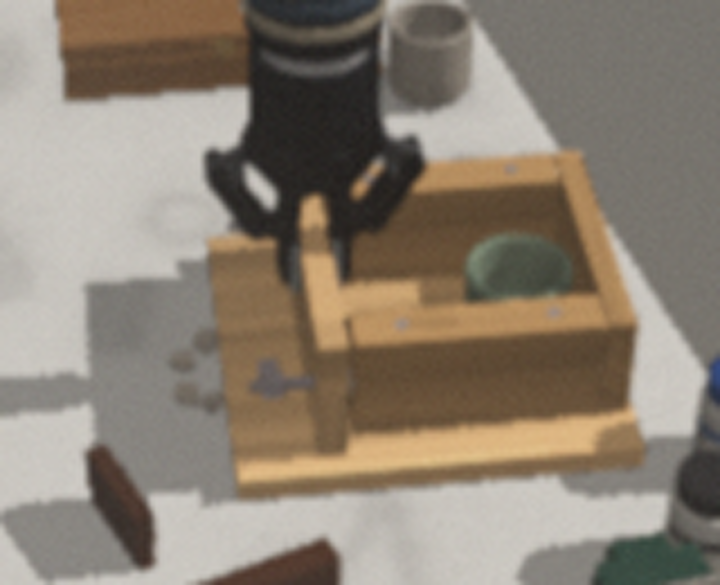

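```bash

python3 -m pendant '[[0,0,0,0,0,-0.002,-1],[0,0,0,0,0,-0.002,-1],[0,0,0,0,0,-0.002,-1]]'; python3 st.py;python3 -m pendant '[[0,0,0,0,-0.004,-0.001,-1],[0,0,0,0,-0.004,-0.001,-1],[0,0,0,0,-0.004,-0.001,-1]]';python3 st.py
```

```text
time: 26.85
ee_pos: [0.5263, -0.0704, 0.0696]
tcp_rot: [-0.64, 0.768, 0.002, -0.001]
ft_force: [-8.5, 2.0, 0.2]
width: 0.017
frame xy [-13.14  -1.46] z 0.0696 yaw err -0.06 F [-8.68  0.47] 0.19 M [0.04 1.74] 0.029 w 0.017 t 26.85
time: 27.15
ee_pos: [0.5266, -0.0704, 0.0696]
tcp_rot: [-0.64, 0.768, 0.002, -0.001]
ft_force: [-10.0, 2.2, -0.1]
width: 0.0171
frame xy [-12.85  -1.46] z 0.0696 yaw err -0.06 F [-10.21   0.4 ] -0.09 M [0.02 1.87] 0.007 w 0.0171 t 27.15
```

```bash
cat >> st.py <<'E'
Z=R.from_quat(o["tcp_rot"]).as_matrix()[:,2]; print("tool z tilt deg frame x,y",np.degrees(Z[:2]@r).round(2), "cal F total z+wt")
E
python3 -m pendant '[[0,0,0,0,-0.003,0,-1],[0,0,0,0,-0.006,0,-1],[0,0,0,0,-0.006,0,-1]]';python3 st.py
```

```text
time: 27.45
ee_pos: [0.5271, -0.0705, 0.0696]
tcp_rot: [-0.64, 0.768, 0.002, -0.001]
ft_force: [-11.4, 2.6, 1.4]
width: 0.0169
frame xy [-12.3   -1.45] z 0.0696 yaw err -0.05 F [-11.66   0.48] 1.39 M [0.05 2.15] -0.035 w 0.0169 t 27.45
tool z tilt deg frame x,y [-0.28  0.02] cal F total z+wt
```

```bash

python3 -m pendant '[[0.001,0,0,0,0,0,-1],[0.0016,0,0,0,0,0,-1],[0.0016,0,0,0,0,0,-1],[0.0016,0,0,0,0,0,-1]]';python3 st.py;python3 -m pendant '[[0,0,0,0,0,0,-1]]';python3 st.py
```

```text
time: 27.85
ee_pos: [0.5271, -0.0705, 0.0696]
tcp_rot: [-0.64, 0.768, 0.0, 0.0]
ft_force: [-10.8, 2.1, 1.4]
width: 0.0167
frame xy [-12.35  -1.46] z 0.0696 yaw err -0.06 F [-11.03   0.11] 1.44 M [-0.02  2.19] 0.018 w 0.0167 t 27.85
tool z tilt deg frame x,y [0.01 0.02] cal F total z+wt
time: 27.95
ee_pos: [0.5271, -0.0705, 0.0696]
tcp_rot: [-0.64, 0.768, 0.0, 0.0]
ft_force: [-10.8, 1.3, 0.4]
width: 0.0171
frame xy [-12.35  -1.46] z 0.0696 yaw err -0.06 F [-10.87  -0.65] 0.43 M [0.02 2.2 ] 0.004 w 0.0171 t 27.95
tool z tilt deg frame x,y [0.01 0.02] cal F total z+wt
```

```bash

python3 -m pendant '[[0,0,0,0,-0.003,0,-1],[0,0,0,0,-0.004,0,-1],[0,0,0,0,-0.004,0,-1]]'; for i in 1 2 3 4; do python3 -m pendant '[[0,0,0,0,0,0,-1]]'>/dev/null;python3 st.py; done
```

```text
time: 28.25
ee_pos: [0.5275, -0.0706, 0.0696]
tcp_rot: [-0.64, 0.768, 0.0, 0.0]
ft_force: [-12.2, 2.6, 1.7]
width: 0.0166
frame xy [-11.98  -1.46] z 0.0696 yaw err -0.06 F [-11.62  -0.05] 1.87 M [0.01 2.35] 0.017 w 0.0167 t 28.35
tool z tilt deg frame x,y [-0.02  0.03] cal F total z+wt
frame xy [-11.98  -1.46] z 0.0696 yaw err -0.05 F [-11.9   -0.96] 1.97 M [0.07 2.34] -0.042 w 0.0172 t 28.45
tool z tilt deg frame x,y [-0.02  0.02] cal F total z+wt
frame xy [-11.99  -1.45] z 0.0696 yaw err -0.05 F [-12.81  -0.06] 1.68 M [0.01 2.37] 0.038 w 0.0171 t 28.55
tool z tilt deg frame x,y [-0.02  0.02] cal F total z+wt
frame xy [-12.    -1.45] z 0.0696 yaw err -0.05 F [-12.04   0.07] 2.87 M [-0.01  2.36] -0.04 w 0.017 t 28.65
tool z tilt deg frame x,y [-0.02  0.02] cal F total z+wt
```

```bash

python3 -m pendant '[[0,0,0,0,-0.001,-0.001,-1],[0,0,0,0,-0.0015,-0.0015,-1],[0,0,0,0,-0.0015,-0.0015,-1]]'; for i in 1 2 3 4; do python3 -m pendant '[[0,0,0,0,0,0,-1]]'>/dev/null;python3 st.py|head -1; done
python3 - <<'E'
from h import *
f=grab('wrist','w13'); g=grab('side','d13'); s=grab('scene','s13')
cv2.imwrite('pics/w13c.png',cv2.resize(f['img'][60:190,190:310,::-1],None,fx=5,fy=4.6,interpolation=cv2.INTER_CUBIC))
cv2.imwrite('pics/s13c.png',cv2.resize(s['img'][185:245,210:270,::-1],None,fx=9,fy=9,interpolation=cv2.INTER_CUBIC))
E
```

```text
time: 28.95
ee_pos: [0.5274, -0.0706, 0.0696]
tcp_rot: [-0.64, 0.768, 0.0, -0.0]
ft_force: [-11.1, 2.5, 0.7]
width: 0.0165
frame xy [-11.98  -1.47] z 0.0696 yaw err -0.05 F [-11.8    0.36] 0.43 M [0.07 2.39] 0.001 w 0.0173 t 29.05
frame xy [-11.98  -1.46] z 0.0696 yaw err -0.06 F [-11.53  -0.27] -0.3 M [0.06 2.36] -0.004 w 0.017 t 29.15
frame xy [-11.97  -1.46] z 0.0696 yaw err -0.05 F [-12.39   0.13] 1.19 M [-0.02  2.41] 0.016 w 0.017 t 29.25
frame xy [-11.98  -1.46] z 0.0696 yaw err -0.05 F [-12.21   0.02] -0.58 M [0.06 2.37] -0.011 w 0.0173 t 29.35
```

View pics/w13c.png

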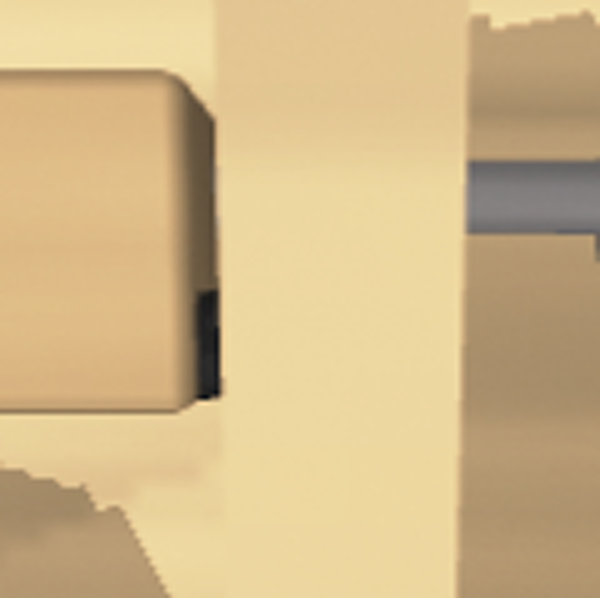

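View pics/s13c.png

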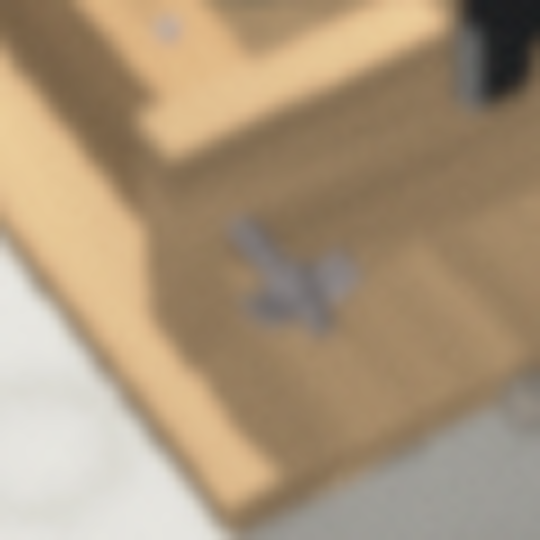

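View pics/d13.png

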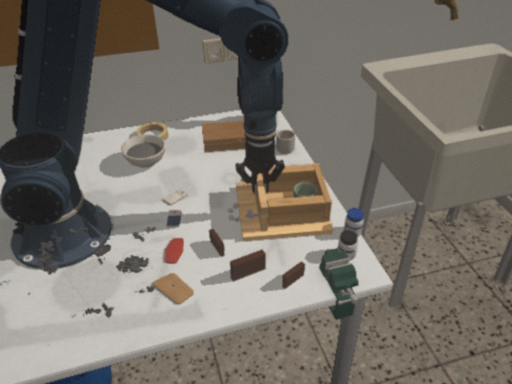

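```bash
python3 - <<'E'
from h import *
f=load('w13')
v=60+240/4.6
print("rail",inF(onz(f,[[190+180/5,v],[190+195/5,v]],.09)),"board",inF(onz(f,[[190+217/5,v],[190+467/5,v]],.103)))
s=load('scene0'); t=load('s13'); 
for n in('side','scene'):
    a=load(n+'0'); b=load({'side':'d13','scene':'s13'}[n]); A,B=cloud(a),cloud(b)
    for nm,box in(("jar",(.6,.8,-.32,-.2)),):
        for Q in(A,B):
            q=Q.reshape(-1,3); q=q[(q[:,0]>box[0])&(q[:,0]<box[1])&(q[:,1]>box[2])&(q[:,1]<box[3])&(q[:,2]>.05)&(q[:,2]<.075)]
            print(n,nm,len(q),q.mean(0).round(4) if len(q) else "")
    hsv=[cv2.cvtColor(x["img"],cv2.COLOR_RGB2HSV) for x in(a,b)]
    for h,Q in zip(hsv,(A,B)):
        pf=inF(Q); m=(h[...,0]>50)&(h[...,0]<100)&(h[...,1]>35)&(abs(pf[...,1])<50)&(pf[...,0]>60)&(pf[...,0]<150)&(Q[...,2]>.06)&(Q[...,2]<.08); print(n,"cup",m.sum(),pf[m].mean(0).round(1) if m.any() else "")
E
```

```text
rail [[  0.7  -70.21]
 [ -0.53 -70.21]] board [[ -3.38 -69.95]
 [-21.74 -69.91]]
side jar 450 [ 0.7104 -0.2661  0.0636]
side jar 456 [ 0.7111 -0.2652  0.0634]
side cup 0 
side cup 0 
scene jar 340 [ 0.7069 -0.2562  0.0636]
scene jar 74 [ 0.7046 -0.2541  0.0627]
scene cup 11 [117.9 -18.1]
scene cup 0
```

```bash

python3 -m pendant '[[0,0,0,0,0,0.001,-1],[0,0,0,0,0,0.001,-1],[0,0,0,0,0,0.001,-1]]'; for i in 1 2 3 4; do python3 -m pendant '[[0,0,0,0,0,0,-1]]'>/dev/null;python3 st.py; done
```

```text
time: 29.8
ee_pos: [0.5275, -0.0706, 0.0696]
tcp_rot: [-0.64, 0.768, 0.0, -0.0]
ft_force: [-11.4, 2.4, 2.1]
width: 0.017
frame xy [-11.92  -1.46] z 0.0696 yaw err -0.05 F [-1.182e+01  1.000e-02] 1.91 M [0.07 2.39] 0.021 w 0.0168 t 29.9
tool z tilt deg frame x,y [-0.03  0.02] cal F total z+wt
frame xy [-11.89  -1.47] z 0.0696 yaw err -0.06 F [-11.93   0.7 ] 1.46 M [0.01 2.38] -0.036 w 0.0171 t 30.0
tool z tilt deg frame x,y [-0.03  0.02] cal F total z+wt
frame xy [-11.9   -1.48] z 0.0696 yaw err -0.06 F [-13.06   0.21] 0.93 M [0.03 2.41] 0.009 w 0.0171 t 30.1
tool z tilt deg frame x,y [-0.03  0.02] cal F total z+wt
frame xy [-11.87  -1.47] z 0.0696 yaw err -0.05 F [-12.63   1.  ] 2.04 M [0.08 2.39] 0.061 w 0.017 t 30.2
tool z tilt deg frame x,y [-0.03  0.02] cal F total z+wt
```

Push is at about 12 N, square, and steady, so I am handing in.

```bash
python3 -c "
from bench import hand_in
print(hand_in())"
```

```text
the job is handed in; nothing more can be done
None
```

The job is handed in at about 30 s. The chips are swept off, the scraper is standing on the table, and the arm is holding the front board pushed against the gaskets.

- **Chips:** I swept out through the open front with the 90 × 60 mm block. All four chips are on the table; two lean against the baseboard's front edge, their tops about 14 mm up, below its 18 mm top.
- **Scraper block:** I stood it back upright where it started, clear of the baseboard. A wrist picture after release confirmed this.
- **Front board:** It stands on the baseboard with its slots over both studs, between gaskets and nuts.
- **Push:** The last readings averaged about 12.4 N, less roughly 0.3 N of sensor offset. Up to about 2 N of that could be friction on the baseboard rather than gasket force.
- **Squareness:** Board tilt and heading were within about 0.1°. The twisting moment was scattered around zero (−0.04 to +0.06 N m).
- **Gaskets:** The gap at the right gasket measured about 3.5–4 mm, which is about half way in. The left one I judged only from the twisting moment and heading, because no camera view was clear enough.
- **Cup and jar:** The side camera put the jar within about 1 mm of its starting position. The scene camera's jar reading was partly blocked by the arm. My numeric check for the cup found too few pixels, so I only have the pictures, where it looks undisturbed.

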